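Load freshly lacquered door fittings into the drying rack

ROBOT

A 7-joint arm with a two-finger parallel gripper is mounted at the origin on the work surface. World frame = base frame: x ahead of the robot, y to its left, z up, the work surface at z = 0. Lengths are in m, angles in rad, forces in N, time in s.
With the tool pointing down it reaches from about 0.425 to 0.925 m from the base axis. Payload 6.8 kg.
Tool frame: the origin (TCP) lies at the very end of the fingers, on their centre line; the grasp point (between the pads) lies 19 mm behind it; z points along the fingers, y is the line along which they close (so a half turn about z gives the same grasp; the last joint's range is limited). The gripper opens to 85 mm and grips with 20 to 120 N. Pads are 22 mm wide; open, the fingers measure 114 mm over their backs; the gripper's body (76 mm by 85 mm) begins 54 mm behind the grasp point. The pads swing forward as they close: fully open they stand 13 mm farther back than shut.
Start: joints at [1.132, 0.477, 0.022, 1.555, -0.011, 1.109, -0.083], TCP at [0.219, -0.638, 0.231] pointing down, gripper open.
Joint ranges: [-2.96, 2.96], [-0.34, 2.1], [-1.41, 1.46], [0.24, 2.44], [-1.37, 4.51], [0.17, 1.92], [-2.96, 2.96]. Speed limits (rad/s): [2.39, 2.39, 3.14, 3.14, 3.14, 3.14, 3.14].

INTERFACE

Orientations are given as a unit quaternion [w, x, y, z].
In Python, from station import * gives the robot as it stands.
- The arm moves only by the tool jog_arm, never from a script. Its argument "moves" is one flat list of numbers, 7 for each row, row after row: the shift along the tool's x, y, z normalised to -1 to 1, where 1 is 20 mm, then the turn, a rotation vector about the tool's x, y, z normalised to -1 to 1, where 1 is 4 degrees, then the opening, from 0 (shut) to 1 (fully open). In form: [x, y, z, rx, ry, rz, claw, x, y, z, rx, ry, rz, claw, ...]. A call has exactly 8 rows; each row shifts and turns the commanded pose from where the row before left it, along the tool's axes as they then stand; what a row does not reach is not made up. A row lasts 1/12 s, in which the tool goes at most 41.7 mm and 7.16 degrees, less where a joint would pass 70% of its speed; a pose out of reach is approached as far as the arm can. A call with a number of a shift or a turn outside -1 to 1 is refused whole. A call with a gripper value outside its range is refused whole. The fingers move at their own pace and stop on an object; "grip_force" is the grip in N (left out, the last holds). Time passes only in rows, so rows that do not move let the fingers close, or fill a call up. It gives the time, the measured TCP pose, the force, the opening and the grip force at its end, in the units of the state.
- get_obs(): the state, without advancing time (a new reading comes with each control period).
- read_camera(name): name is "scene" or "top" or "wrist"; returns a dict with "color" (400x640x3 uint8, blue, green, red), "fx", "fy", "cx", "cy" (pixels), "k1" (the pictures are not rectified: a ray, as slopes to the right and down, at radius r is drawn at 1 + k1 r^2 times it, then the intrinsics apply), "rvec" (rotation vector, rad) and "tvec" (3), from world to camera coordinates, as OpenCV has them. Camera axes: x right, y down, z forward; pixel columns grow to the right and rows downward; lengths in m; the calibration is good to about 2 mm. A picture is of the moment at which its call begins. There is no depth.
- hand_in(): hands the job in; it is judged then, once.
The state is a dict: "t": time; "q": joint angles; "joint_vel": joint speeds; "joint_torque": joint torques, N m; "eef_pos": TCP position; "tool_rot": TCP orientation; "contact_force": force on the tool from outside, world axes, zero at the start; "torque": the same for the moment, N m; "gripper_width": opening from 0.0 (shut) to 1.0 (fully open); "grasp_force": force on a finger pad.
Only numpy, scipy, OpenCV 4.12 (cv2) and the standard library are available. Lean on these libraries where they do the work, as an engineer would, in place of code of your own. Each camera call takes 0.05 s, during which the arm holds its last target. There are 200 camera calls.

TASK

Set each brass door fitting lying on the bench flat into the recess of its shape in the wooden drying board, then pick the board up by its handle and slide it all the way home into the drying rack, on the rail pair next above the board that is already there. When it is home with every fitting still seated, turn the fan timer's dial to click 5 and let go; leave the other board and the rest of the bench as they are.

Things in the scene. Friction and masses are not known exactly. Their poses are not given: they have to be found in the camera images.
- tray: the drying board: pale wooden board, 190 (x) x 230 (y) x 10 thick, 260 g empty, flat on the bench. Origin: centre of its underside, z up. Upright handle plate at its -x end; it goes into the rack +x end first. Four recesses, 6 deep (floor 4 above the underside), each 5 longer and wider than the plate it is for.
- tray_handle (a point): middle of the board's handle plate, at board x -87, y 0, 40 above the underside: the point to grip, across the plate's thickness. The plate is 12 thick (board x), 80 wide (board y), and rises to 59 above the underside. Axes as the board's.
- pocket_sq1 (a point): centre of the floor of a square recess (67 x 67), at tray x 55, y -72; either knob plate fits; axes as the board's
- pocket_sq2 (a point): centre of the floor of the other square recess (67 x 67), at tray x 55, y 0; either knob plate fits
- pocket_turn (a point): centre of the floor of the recess 95 (along board x) x 53 for the thumb-turn plate, at tray x 41, y 66
- pocket_pull (a point): centre of the floor of the recess 41 (along board x) x 135 (along board y) for the pull handle's plate, at tray x -12, y -36
- pull: brass door pull: back plate 130 (x) x 36 (y) x 6 with a straight grip bar along x, 110 long, 14 wide, from 28 to 40 above the underside, on two posts 14 thick at x -45 and 45. 90 g. Origin: centre of the plate's underside, z up. Fits its recess either way round. May be absent (None).
- knob_a: square brass plate 62 x 62 x 6 with a round door knob standing on its middle: neck diameter 18, knob diameter 30 from 18 to 44 above the underside. 80 g. Origin: centre of the plate's underside, z up, x and y along the plate's sides. May be absent (None).
- knob_b: the same as knob_a: square brass plate 62 x 62 x 6 with a round door knob standing on its middle: neck diameter 18, knob diameter 30 from 18 to 44 above the underside. 80 g. Origin: centre of the plate's underside, z up, x and y along the plate's sides. May be absent (None).
- turn: brass thumb-turn: plate 90 (x) x 48 (y) x 6 with an upright flat wing along x, 44 long, 12 thick, from the plate up to 42 above the underside, on its middle. 80 g. Origin: centre of the plate's underside, z up. Fits its recess either way round. May be absent (None).
- rack: fixed open-topped aluminium drying rack, 205 deep, about 250 wide, 270 tall, with three pairs of rails and walls 238 apart inside. Origin: centre of its footprint on the bench, z up. Its mouth faces -x (at x -100, side guides flare out to x -122); boards slide in along +x. A board is home against the stop bars (x 96.5): its origin is then within 2 of rack x 0, y 0.
- rails1 (a point): mouth of the rack (rack x -100), midway between the rails of the middle pair, at rail-top height. Rail tops are 50, 120 and 190 above the bench; each rail is a ledge 16 wide and 6 thick along its wall, a cap strip like it lies at 256 to 262. Between the ledges nothing crosses above the rails but the stop bars, so the gripper may stand over the board.
- board_low: board of the same make and size as the drying board (same handle) with three flat brass hinge leaves on it, no recesses, already home in the rack on the lowest rail pair; only one of board_low and board_mid is there, the other reads None. Origin: centre of its underside, axes as the drying board's.
- board_mid: board of the same make and size as the drying board (same handle) with three flat brass hinge leaves on it, no recesses, already home in the rack on the middle rail pair; only one of board_low and board_mid is there, the other reads None. Origin: centre of its underside, axes as the drying board's.
- timer: fixed white fan timer, box 110 x 110 x 60 with a grey dial on top. Origin: centre of its underside; x and y along its sides. Nine black marks round the dial, 30 degrees apart, one per click: mark 0 towards -x, the next ones follow clockwise seen from above; marks 0 and 5 are longer and thicker.
- dial (a joint): angle of the timer dial in rad: 0 with its white pointer line at mark 0, growing clockwise seen from above, one click each 0.5236 (30 degrees), stops at 0 and 4.189 (mark 8). A spring pawl pulls it into the nearest click; turning takes under 0.1 N m. It starts at click 0, 1 or 2.
- dial_grip (a point): point on the dial's upright axis, at the height to grip: middle of the dial's bar, 92 above the bench. The bar is 54 long, 14 wide and stands from 70 to 103 above the bench; at dial 0 it lies along the timer's x; its x axis turns with the dial. The white pointer line is on the half of the bar towards its -x.
- paint_tin: bystander, to be left alone: paint tin, diameter 100, 120 tall; origin under its centre
- spray_can: bystander, to be left alone: white spray can, diameter 66, 190 tall; origin under its centre
- tape_roll: bystander, to be left alone: roll of masking tape, diameter 100, 25 high; origin under its centre
- paintbrush: bystander, to be left alone: paintbrush 200 long; origin under its centre
- driver: bystander, to be left alone: screwdriver 200 long; origin under its centre
- sanding_block: bystander, to be left alone: cork sanding block 100 x 60 x 35; origin under its centre
- screw_jar: bystander, to be left alone: white cup, diameter 70, 70 tall; origin under its centre
There are look-alikes about, which are no part of the job. Leave any purple look-alike of the timer alone. What is shaped like the knob_b but grey is not meant.

How it is judged:
On the way, in this order (a step that is already met when the one before it is completed fails the run):
1. every fitting that is there lies flat in its recess in the drying board, the board still on the bench (horizontal distance between pull and pocket_pull below 0.005 m and z of pull in the frame of pocket_pull between -0.0025 and 0.0025 m and angle between the z axis of each of pull, turn and the z axis of tray, either way round below 0.04 rad and angle between the x axis of pull and the y axis of tray, either way round below 0.08 rad and horizontal distance between turn and pocket_turn below 0.005 m and z of turn in the frame of pocket_turn between -0.0025 and 0.0025 m and angle between the x axis of turn and the x axis of tray, either way round below 0.08 rad and ((horizontal distance between knob_a and pocket_sq1 below 0.005 m and z of knob_a in the frame of pocket_sq1 between -0.0025 and 0.0025 m and angle between the z axis of knob_a and the z axis of tray, either way round below 0.04 rad) or (horizontal distance between knob_a and pocket_sq2 below 0.005 m and z of knob_a in the frame of pocket_sq2 between -0.0025 and 0.0025 m and angle between the z axis of knob_a and the z axis of tray, either way round below 0.04 rad)) and ((horizontal distance between knob_b and pocket_sq1 below 0.005 m and z of knob_b in the frame of pocket_sq1 between -0.0025 and 0.0025 m and angle between the z axis of knob_b and the z axis of tray, either way round below 0.04 rad) or (horizontal distance between knob_b and pocket_sq2 below 0.005 m and z of knob_b in the frame of pocket_sq2 between -0.0025 and 0.0025 m and angle between the z axis of knob_b and the z axis of tray, either way round below 0.04 rad)) and height (world z) of tray below 0.02 m), for 0.2 s.
2. the board is home on the rail pair next above the other board, let go, every fitting still seated (x of tray in the frame of rack between -0.006 and 0.006 m and y of tray in the frame of rack between -0.008 and 0.008 m and angle between the x axis of tray and the x axis of rack, either way round below 0.04 rad and angle between tray's own z axis and vertical below 0.03 rad and z of tray in the frame of board_low between 0.064 and 0.076 m and z of tray in the frame of board_mid between 0.064 and 0.076 m and contact force between the fingers and tray below 0.3 N and horizontal distance between pull and pocket_pull below 0.005 m and z of pull in the frame of pocket_pull between -0.0025 and 0.0025 m and angle between the z axis of each of pull, turn and the z axis of tray, either way round below 0.04 rad and angle between the x axis of pull and the y axis of tray, either way round below 0.08 rad and horizontal distance between turn and pocket_turn below 0.005 m and z of turn in the frame of pocket_turn between -0.0025 and 0.0025 m and angle between the x axis of turn and the x axis of tray, either way round below 0.08 rad and ((horizontal distance between knob_a and pocket_sq1 below 0.005 m and z of knob_a in the frame of pocket_sq1 between -0.0025 and 0.0025 m and angle between the z axis of knob_a and the z axis of tray, either way round below 0.04 rad) or (horizontal distance between knob_a and pocket_sq2 below 0.005 m and z of knob_a in the frame of pocket_sq2 between -0.0025 and 0.0025 m and angle between the z axis of knob_a and the z axis of tray, either way round below 0.04 rad)) and ((horizontal distance between knob_b and pocket_sq1 below 0.005 m and z of knob_b in the frame of pocket_sq1 between -0.0025 and 0.0025 m and angle between the z axis of knob_b and the z axis of tray, either way round below 0.04 rad) or (horizontal distance between knob_b and pocket_sq2 below 0.005 m and z of knob_b in the frame of pocket_sq2 between -0.0025 and 0.0025 m and angle between the z axis of knob_b and the z axis of tray, either way round below 0.04 rad))), for 0.2 s.
3. the timer dial is at click 5 (value of joint dial between 2.488 and 2.748 rad), for 0.2 s.
At the end, for the whole second after the job is handed in: Every fitting flat in the recess of its shape (within 5 mm, height 2.5 mm); the board level in the rack, within 6 mm of home in depth, 8 mm sideways, 0.04 rad in heading, 70 mm (+-6) above the board already there; dial within 0.13 rad of click 5; all at rest and released (all of step 2 and all of step 3 and linear speed of each of tray, pull, knob_a, knob_b, turn below 0.02 m/s); the robot touches nothing.
It fails at once if the board already in the rack is shifted by more than 25 mm (distance of any of board_low, board_mid from where it was at the start of the episode above 0.025 m).
It fails at once if a bystander is moved by more than 50 mm (distance of any of paint_tin, spray_can, tape_roll, paintbrush, driver, sanding_block, screw_jar from where it was at the start of the episode above 0.05 m).
Of pull, knob_a, knob_b, turn only 2 to 4 are there at a start; the rules pass over those that are not, and their reading is None.
Of board_low, board_mid only 1 to 1 are there at a start; the rules pass over those that are not, and their reading is None.
At some moment in a run one of pull, knob_a, knob_b, turn may be knocked a few centimetres aside while the robot is not near it.
It also fails if it takes over 210 s, if anything falls off the work surface, if the arm or the gripper's body presses on something with over 40 N, if the wrist force passes 120 N, or if a joint passes its speed limit or range.

## Working session

There is one attempt and no reset: what is moved stays moved. The work goes in short steps, Python scripts to look and compute and a tool call to move; the robot and the scene stay as the last step left them, time stands still between calls to the robot, and variables do not carry over. Pictures are saved under pics/ and viewed, at most 14 in all, crops included, and the job is handed in when it is done.

Besides the shell and the picture viewer there is one more tool, called after "Call:" as name(argument=value, ...) on one line, values as JSON. jog_arm: Moves the arm, as the interface text tells. Scaled input: -1 to 1 covers 20 mm each way for a shift and 4 degrees each way for a turn. Its arguments: {"type":"object","properties":{"moves":{"type":"array"},"grip_force":{"type":"number"}},"required":["moves"]}

```bash
mkdir -p pics; ls; python3 - <<'E'
from station import *
import cv2
o=get_obs(); print(o)
for n in("scene","top"):
    c=read_camera(n); cv2.imwrite(f"pics/{n}0.png",c["color"]); print(n,{k:v for k,v in c.items() if k!="color"})
E
```

```text
pics
{'t': 0.0, 'q': array([ 1.1319195 ,  0.47783353,  0.02236475,  1.55645093, -0.01150474,
        1.1093227 , -0.08312033]), 'joint_vel': array([-8.57152499e-05, -6.17156059e-04, -2.50471713e-04,  3.69727753e-04,
       -1.71437621e-03, -1.99244087e-03,  7.08565493e-04]), 'joint_torque': array([ 1.39835274e-04, -5.96449399e+01,  1.60800699e+00, -2.81195748e+01,
        1.24574071e-02,  9.38304118e-03, -5.84205623e-05]), 'eef_pos': array([ 0.21900139, -0.63784949,  0.23030402]), 'tool_rot': array([-9.14960802e-04,  9.86355943e-01,  1.64624008e-01, -2.28195716e-04]), 'contact_force': array([ 0.35411854, -0.0882605 ,  0.23604089]), 'torque': array([0.00914979, 0.00399257, 0.00880097]), 'grasp_force': 0.0, 'gripper_width': 0.9994102539910034}
scene {'fx': 362.2736345678893, 'fy': 362.2736345678893, 'cx': 322.0609484227045, 'cy': 199.620919902891, 'k1': -0.05502126022762355, 'rvec': array([ 2.00119218,  1.68744084, -0.52043138]), 'tvec': array([-0.01680215, -0.36825857,  1.47049832])}
top {'fx': 518.8352027841645, 'fy': 518.8352027841645, 'cx': 311.10411377032625, 'cy': 196.317124145256, 'k1': 0.04531867121797365, 'rvec': array([ 2.11028647, -2.10464713,  0.23385382]), 'tvec': array([-0.09951612,  0.52249617,  1.35127888])}
```

View pics/top0.png

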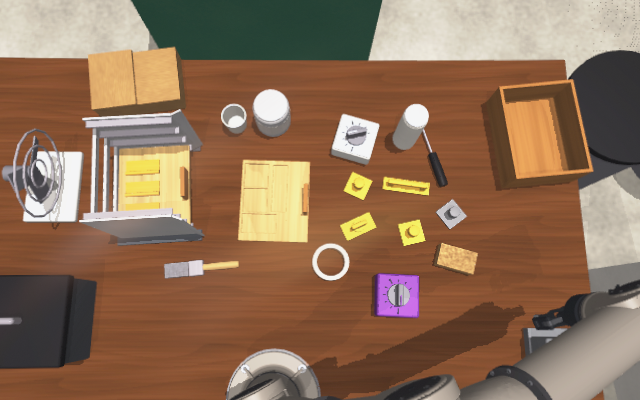

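View pics/scene0.png

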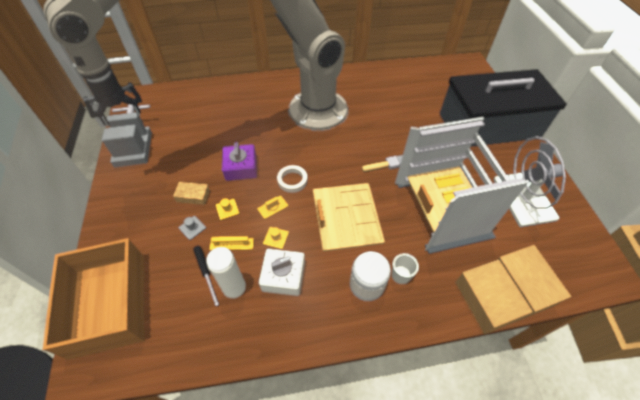

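Top view: brass pull (406,186), knobs (358,186) and (411,232), thumb-turn (358,226). The look-alikes are a grey knob (452,214) and a purple timer (398,296). The real timer is white (355,138). The drying board is at (275,200) with its handle on the right, and the rack at (145,180) with its mouth to the right.

```bash
cat > h.py <<'E'
from station import *
import cv2, numpy as np
def cam(n):
    c=read_camera(n); c["K"]=np.array([[c["fx"],0,c["cx"]],[0,c["fy"],c["cy"]],[0,0,1]]); c["d"]=np.array([c["k1"],0,0,0.])
    c["R"]=cv2.Rodrigues(c["rvec"])[0]; c["C"]=-c["R"].T@c["tvec"]; return c
def ray(c,uv,z):
    u=cv2.undistortPoints(np.float64(uv).reshape(-1,1,2),c["K"],c["d"]).reshape(-1,2)
    w=np.c_[u,np.ones(len(u))]@c["R"]; s=(z-c["C"][2])/w[:,2]
    return c["C"]+w*s[:,None]
def proj(c,P):
    return cv2.projectPoints(np.float64(P).reshape(-1,1,3),c["rvec"],c["tvec"],c["K"],c["d"])[0].reshape(-1,2)
def rectify(c,z,x0,x1,y0,y1,res=0.001):
    "orthoview of plane z: rows = x down from x1, cols = y from y1 down (image up = +x, left=+y)"
    xs=np.arange(x1,x0,-res); ys=np.arange(y1,y0,-res)
    Y,X=np.meshgrid(ys,xs); P=np.stack([X,Y,np.full_like(X,z)],-1).reshape(-1,3)
    m=proj(c,P).astype(np.float32).reshape(X.shape+(2,))
    return cv2.remap(c["color"],m[...,0],m[...,1],cv2.INTER_CUBIC)
def toollocal(dp):
    "world displacement -> tool axes in units of 20 mm"
    from scipy.spatial.transform import Rotation as R
    w,x,y,z=get_obs()["tool_rot"]; return R.from_quat([x,y,z,w]).inv().apply(dp)/0.02
def brass(im):
    h=cv2.cvtColor(im,cv2.COLOR_BGR2HSV); return cv2.inRange(h,(22,190,90),(34,255,255))
E
python3 - <<'E'
from h import *
c=cam("top"); print("C",c["C"]); m=brass(c["color"])
cs,_=cv2.findContours(m,cv2.RETR_EXTERNAL,cv2.CHAIN_APPROX_NONE)
for k in cs:
    if cv2.contourArea(k)>60:
        P=ray(c,k.astype(float),0.006)[:,:2]; r=cv2.minAreaRect(P.astype(np.float32)*1000); print(k.mean(0).ravel().round(),np.round(r[0],1),np.round(r[1],1),round(r[2],1))
for n,uv,z in [("boardcorners",[(242,160),(310,162),(307,241),(238,240)],.01),("timer",[(343,114),(379,124),(368,163),(332,152)],.06),("rackleftwall",[(87,117),(184,112),(84,221),(201,240)],.26),("tape",[(331,262)],.02)]:
    print(n,(ray(c,uv,z)[:,:2]*1000).round())
w=cam("wrist"); print(w["C"],w["R"],w["fx"])
cv2.imwrite("pics/w0.png",w["color"])
cv2.imwrite("pics/topcrop.png",cv2.resize(c["color"][90:310,70:480],None,fx=1.95,fy=1.95,interpolation=cv2.INTER_CUBIC))
E
```

```text
C [ 0.21791898 -0.09444649  1.43263795]
boardcorners [[639.  99.]
 [633. -95.]
 [407. -87.]
 [409. 103.]]
timer [[ 759. -187.]
 [ 730. -287.]
 [ 616. -254.]
 [ 648. -156.]]
rackleftwall [[669. 434.]
 [683. 207.]
 [419. 417.]
 [376. 152.]]
tape [[ 349. -153.]]
[ 0.29411542 -0.61165997  0.37254809] [[ 3.24044323e-01 -9.46041811e-01 -4.10192633e-04]
 [-8.99908893e-01 -3.08376268e-01  3.08331092e-01]
 [-2.91820599e-01 -9.95438041e-02 -9.51279018e-01]] 322.80239894915576
```

View pics/topcrop.png

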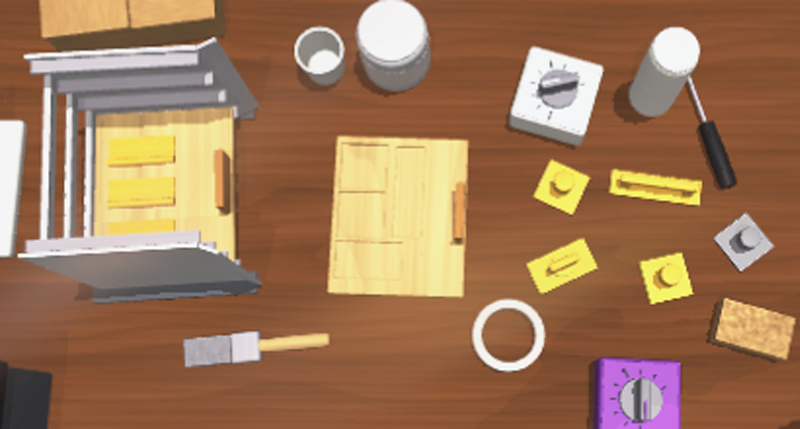

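```bash
python3 - <<'E'
from h import *
c=cam("top"); s=cam("scene")
H=cv2.cvtColor(c["color"],cv2.COLOR_BGR2HSV)
for p in [(345,186),(352,192),(420,236),(406,190),(350,232),(306,200),(184,182),(250,220),(140,165),(128,210)]: print(p,H[p[1],p[0]])
def blobs(im,lo,hi,a):
    m=cv2.inRange(cv2.cvtColor(im,cv2.COLOR_BGR2HSV),lo,hi); return [k for k in cv2.findContours(m,0,cv2.CHAIN_APPROX_NONE)[0] if cv2.contourArea(k)>a]
for k in blobs(c["color"],(23,180,120),(34,255,255),60):
    P=ray(c,k.astype(float),0.006)[:,:2]; r=cv2.minAreaRect(P.astype(np.float32)*1000); print("brass",k.mean(0).ravel().round(),np.round(r[0],1),np.round(r[1],1),round(r[2],1))
for n,cc in(("top",c),("scene",s)):
    for k in blobs(cc["color"],(8,120,120),(17,230,255),40): print(n,"orange",cv2.boundingRect(k),cv2.contourArea(k),np.round(cv2.minAreaRect(k),1) if 0 else "")
HS=cv2.cvtColor(s["color"],cv2.COLOR_BGR2HSV); print(HS[217,321],HS[195,427])
E
```

```text
(345, 186) [ 22 164 191]
(352, 192) [ 29 148 245]
(420, 236) [ 30 147 245]
(406, 190) [ 29 150 245]
(350, 232) [ 28 153 244]
(306, 200) [ 15 153 233]
(184, 182) [ 13 146 162]
(250, 220) [ 24 100 244]
(140, 165) [ 27 161 245]
(128, 210) [ 21  91 239]
top orange (344, 391, 37, 8) 93.5 
top orange (109, 159, 4, 52) 61.5 
top orange (171, 146, 17, 7) 42.5 
top orange (98, 138, 6, 74) 230.5 
top orange (0, 47, 593, 353) 149950.5 
scene orange (604, 308, 36, 43) 410.0 
scene orange (621, 227, 19, 31) 50.5 
scene orange (630, 226, 10, 22) 68.0 
scene orange (418, 185, 15, 28) 189.0 
scene orange (555, 177, 7, 11) 40.5 
scene orange (464, 159, 19, 26) 125.5 
scene orange (525, 152, 13, 18) 88.0 
scene orange (471, 147, 25, 34) 189.5 
scene orange (488, 142, 35, 32) 492.5 
scene orange (517, 140, 23, 32) 201.5 
scene orange (43, 52, 597, 348) 111348.5 
scene orange (624, 0, 16, 13) 93.0 
[ 15 162 221] [ 16 161 223]
```

```bash
python3 - <<'E'
from h import *
c=cam("top"); s=cam("scene")
def tri(a,b):
    A=[];B=[]
    for cc,uv in((c,a),(s,b)):
        d=ray(cc,uv,0)[0]-cc["C"]; d/=np.linalg.norm(d); M=np.eye(3)-np.outer(d,d); A.append(M);B.append(M@cc["C"])
    return np.linalg.solve(sum(A),sum(B)).round(3)
print("rack board handle",tri((184,183),(425,199)),"tray handle",tri((306,199),(321,217)))
def blobs(im,a):
    m=cv2.inRange(cv2.cvtColor(im,cv2.COLOR_BGR2HSV),(26,120,140),(34,255,255)); m=cv2.morphologyEx(m,cv2.MORPH_CLOSE,np.ones((3,3)));return m,[k for k in cv2.findContours(m,0,cv2.CHAIN_APPROX_NONE)[0] if cv2.contourArea(k)>a]
for n,cc in(("top",c),("scene",s)):
  m,B=blobs(cc["color"],80)
  for k in B:
    P=ray(cc,k.astype(float),0.006)[:,:2]; r=cv2.minAreaRect(P.astype(np.float32)*1000); print(n,k.mean(0).ravel().round(),np.round(r[0],1),np.round(r[1],1),round(r[2],1))
E
```

```text
rack board handle [0.553 0.242 0.082] tray handle [ 0.524 -0.081  0.018]
top [411. 232.] [ 432.8 -375.2] [60.5 62.7] 13.2
top [358. 226.] [ 450.4 -228.7] [47.3 88.1] 25.2
top [143. 188.] [558.  377.1] [36.7 89. ] 3.4
top [406. 186.] [ 565.2 -365.4] [129.1  34.4] 81.7
top [358. 186.] [ 565.3 -229.8] [60.8 60.4] 64.8
top [142. 166.] [620.7 382.8] [37.7 92.2] 3.8
scene [275. 238.] [ 567.4 -228.7] [54.6 52.4] 65.3
scene [226. 208.] [ 428.6 -376.7] [62.9 55.7] 13.2
```

```bash
cat >> h.py <<'E'
def board(c):
    "drying board (on bench): centre xy mm and heading deg, from outline at top face"
    im=cv2.cvtColor(c["color"],cv2.COLOR_BGR2HSV); m=cv2.inRange(im,(18,60,170),(34,255,255)); m[:,:215]=0; m[:,330:]=0; m[:140]=0; m[260:]=0
    k=max(cv2.findContours(m,0,cv2.CHAIN_APPROX_NONE)[0],key=cv2.contourArea)
    r=cv2.minAreaRect((ray(c,k.astype(float),0.010)[:,:2]*1000).astype(np.float32)); return np.round(r[0],1),np.round(r[1],1),round(r[2],2)
def fittings(c,area=80):
    m=cv2.inRange(cv2.cvtColor(c["color"],cv2.COLOR_BGR2HSV),(26,115,140),(34,255,255)); m=cv2.morphologyEx(m,cv2.MORPH_CLOSE,np.ones((3,3)))
    for k in cv2.findContours(m,0,cv2.CHAIN_APPROX_NONE)[0]:
        if cv2.contourArea(k)<area: continue
        r=cv2.minAreaRect((ray(c,k.astype(float),0.006)[:,:2]*1000).astype(np.float32)); print("brass px",k.mean(0).ravel().round(),np.round(r[0],1),np.round(r[1],1),round(r[2],1))
E
python3 - <<'E'
from h import *
c=cam("top"); print(board(c))
o=rectify(c,0.010,0.39,0.66,-0.11,0.12,.0005); cv2.imwrite("pics/ob.png",o); print(o.shape)
E
```

```text
(array([522.4,   5.3]), array([190.7, 229.6]), 88.53)
(540, 460, 3)
```

View pics/ob.png

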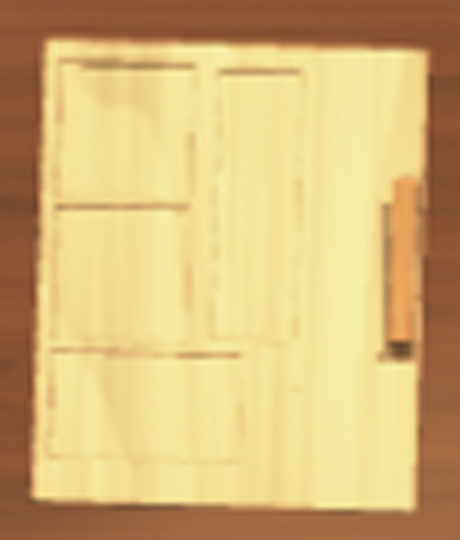

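Call:
jog_arm(moves=[1, 0, 0, 0, 0, -1, 1, 1, 0, 0, 0, 0, -1, 1, 1, 0, 0, 0, 0, -1, 1, 1, 0, 0, 0, 0, -1, 1, 1, 0, 0, 0, 0, -1, 1, 0.5, -1, 0, 0, 0, -1, 1, 0, -1, 0, 0, 0, -1, 1, 0, -1, 0, 0, 0, -1, 1])

```text
t: 1.12
eef_pos: [0.2761, -0.5417, 0.2312]
tool_rot: [-0.0, 0.901, 0.433, 0.0]
contact_force: [-0.5, -1.2, -0.2]
gripper_width: 0.999
grasp_force: 0.0
```

Top ortho view: board outline fits 190.7 x 229.6 mm at (522, 5), heading 88.5°, with recesses where they are expected. Moving above the fittings for a close look.

Call:
jog_arm(moves=[1, 0, 0, 0, 0, 0, 1, 1, 0, 0, 0, 0, 0, 1, 1, 0, 0, 0, 0, 0, 1, 1, 0, 0, 0, 0, 0, 1, 1, 0, 0, 0, 0, 0, 1, 1, 0, 0, 0, 0, 0, 1, 1, 0, 0, 0, 0, 0, 1, 1, 0, 0, 0, 0, 0, 1])

```text
t: 1.78
eef_pos: [0.3762, -0.4182, 0.2315]
tool_rot: [0.0, 0.903, 0.43, 0.0]
contact_force: [0.1, -0.7, 0.5]
gripper_width: 0.997
grasp_force: 0.0
```

Call:
jog_arm(moves=[1, 0, 0, 0, 0, 0, 1, 1, 0, 0, 0, 0, 0, 1, 1, 0, 0, 0, 0, 0, 1, 1, 0, 0, 0, 0, 0, 1, 1, 0, 0, 0, 0, 0, 1, 0, 0, 0, 0, 0, 0, 1, 0, 0, 0, 0, 0, 0, 1, 0, 0, 0, 0, 0, 0, 1])

```text
t: 2.45
eef_pos: [0.4382, -0.342, 0.2313]
tool_rot: [0.0, 0.903, 0.43, -0.0]
contact_force: [0.5, -0.5, -0.2]
gripper_width: 0.999
grasp_force: 0.0
```

```bash
python3 - <<'E'
from h import *
print(get_obs()["eef_pos"],get_obs()["q"])
w=cam("wrist"); print("wrist",w["C"]); fittings(w,300); cv2.imwrite("pics/w1.png",w["color"])
E
```

```text
[ 0.43818641 -0.34195517  0.23132909] [ 0.75129443  0.29509562 -0.24478969  1.83036142  0.08319138  1.02600285
 -0.20859255]
wrist [ 0.48829943 -0.27975205  0.37329316]
brass px [255.  63.] [ 452.5 -219.3] [36.3 75.7] 25.5
```

View pics/w1.png

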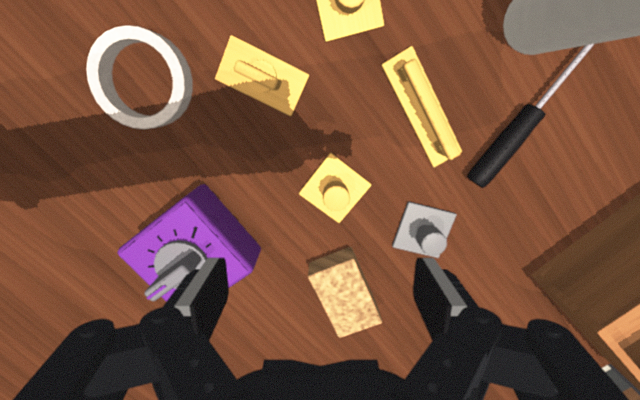

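Wrist view: knobs (335,190) and (350,10), pull (422,105) and turn (262,75) are all visible. The grey decoy knob is at (427,230) and the purple timer at (190,245).

```bash
python3 - <<'E'
from h import *
w=cam("wrist"); H=cv2.cvtColor(w["color"],cv2.COLOR_BGR2HSV)
for p in [(320,185),(235,60),(430,140),(360,190),(293,80),(345,300),(200,40),(335,192)]: print(p,H[p[1],p[0]])
m=cv2.inRange(H,(20,95,150),(34,255,255)); m=cv2.morphologyEx(m,cv2.MORPH_OPEN,np.ones((3,3))); m=cv2.morphologyEx(m,cv2.MORPH_CLOSE,np.ones((9,9)))
for k in cv2.findContours(m,0,cv2.CHAIN_APPROX_NONE)[0]:
    if cv2.contourArea(k)<600: continue
    r=cv2.minAreaRect((ray(w,k.astype(float),0.006)[:,:2]*1000).astype(np.float32)); print("brass px",k.mean(0).ravel().round(),np.round(r[0],1),np.round(r[1],1),round(r[2],1))
E
```

```text
(320, 185) [ 19 147 225]
(235, 60) [ 26 123 252]
(430, 140) [ 22 144 239]
(360, 190) [ 29  99 254]
(293, 80) [ 28 107 254]
(345, 300) [ 17 119 234]
(200, 40) [ 11 148 131]
(335, 192) [ 29 102 254]
brass px [335. 188.] [ 433.3 -374.6] [62.  62.1] 13.0
brass px [422. 106.] [ 565.5 -365.4] [131.2  35.9] 81.9
brass px [263.  72.] [ 450.9 -227.1] [46.7 89.1] 25.2
brass px [348.  16.] [ 560.5 -240. ] [37.9 62.5] 63.0
```

Call:
jog_arm(moves=[-0.71, 0.42, 1, 0, 0, 0, 0.75, -0.71, 0.42, 1, 0, 0, 0, 0.75, 0, 0, 1, 0, 0, 0, 0.75, 0, 0, 1, 0, 0, 0, 0.75, 0, 0, 1, 0, 0, 0, 0.75, 0, 0, 1, 0, 0, 0, 0.75, 0, 0, 1, 0, 0, 0, 0.75, 0, 0, 1, 0, 0, 0, 0.75], grip_force=40)

```text
t: 3.22
eef_pos: [0.433, -0.3751, 0.0704]
tool_rot: [0.0, 0.903, 0.429, -0.0]
contact_force: [-0.2, -0.4, -0.2]
gripper_width: 0.752
grasp_force: 0.0
```

Call:
jog_arm(moves=[0, 0, 1, 0, 0, 0, 0.75, 0, 0, 1, 0, 0, 0, 0.75, 0, 0, 0.6, 0, 0, 0, 0.75, 0, 0, 0.4, 0, 0, 0, 0.75, 0, 0, 0, 0, 0, 0, 0.75, 0, 0, 0, 0, 0, 0, 0, 0, 0, 0, 0, 0, 0, 0, 0, 0, 0, 0, 0, 0, 0], grip_force=40)

```text
t: 3.88
eef_pos: [0.4346, -0.3745, 0.0125]
tool_rot: [0.001, 0.903, 0.43, 0.0]
contact_force: [-3.9, 2.0, 12.3]
gripper_width: 0.344
grasp_force: 39.6
```

Call:
jog_arm(moves=[0, 0, 0, 0, 0, 0, 0, 0, 0, 0, 0, 0, 0, 0, 0, 0, 0, 0, 0, 0, 0, 0, 0, 0, 0, 0, 0, 0, 0, 0, -0.5, 0, 0, 0, 0, 0, 0, -1, 0, 0, 0, 0, 0, 0, -1, 0, 0, 0, 0, 0, 0, -1, 0, 0, 0, 0], grip_force=40)

```text
t: 4.55
eef_pos: [0.4336, -0.3736, 0.0826]
tool_rot: [-0.0, 0.903, 0.43, -0.0]
contact_force: [-0.1, -0.3, -1.5]
gripper_width: 0.338
grasp_force: 39.6
```

Call:
jog_arm(moves=[1, -0.52, -0.25, 0, 0, 0, 0, 1, -0.52, -0.25, 0, 0, 0, 0, 1, -0.52, -0.25, 0, 0, 0, 0, 1, -0.52, -0.25, 0, 0, 0, 0, 1, -0.52, -0.25, 0, 0, 0, 0, 1, -0.52, -0.25, 0, 0, 0, 0, 1, -0.52, -0.25, 0, 0, 0, 0, 1, -0.52, -0.25, 0, 0, 0, 0])

```text
t: 5.22
eef_pos: [0.4699, -0.1961, 0.1222]
tool_rot: [0.0, 0.903, 0.43, 0.0]
contact_force: [0.4, -0.6, 0.0]
gripper_width: 0.337
grasp_force: 39.6
```

Call:
jog_arm(moves=[1, -0.52, 0, 0, 0, 0, 0, 1, -0.52, 0, 0, 0, 0, 0, 1, -0.52, 0, 0, 0, 0, 0, 1, -0.52, 0, 0, 0, 0, 0, 1, -0.52, 0, 0, 0, 0, 0, 1, -0.52, 0, 0, 0, 0, 0, 1, -0.52, 0, 0, 0, 0, 0, 1, -0.52, 0, 0, 0, 0, 0])

```text
t: 5.88
eef_pos: [0.5061, -0.0195, 0.122]
tool_rot: [0.0, 0.903, 0.43, 0.0]
contact_force: [0.2, 0.5, 0.1]
gripper_width: 0.339
grasp_force: 39.6
```

Call:
jog_arm(moves=[0.9, -0.46, 0, 0, 0, 0, 0, 0.9, -0.46, 0, 0, 0, 0, 0, 0.9, -0.46, 0, 0, 0, 0, 0, 0.9, -0.46, 0, 0, 0, 0, 0, 0, 0, 0, 0, 0, 0.9, 0, 0, 0, 0, 0, 0, 0.9, 0, 0, 0, 0, 0, 0, 0.9, 0, 0, 0, 0, 0, 0, 0.9, 0])

```text
t: 6.55
eef_pos: [0.5227, 0.0587, 0.1219]
tool_rot: [0.0, 0.95, 0.312, 0.0]
contact_force: [0.3, -0.0, -1.1]
gripper_width: 0.341
grasp_force: 39.6
```

```bash
python3 - <<'E'
from h import *
o=get_obs(); print(o["eef_pos"],o["tool_rot"],o["gripper_width"])
w=cam("wrist"); cv2.imwrite("pics/w2.png",w["color"]); print(w["C"])
q=rectify(w,0.010,0.36,0.66,-0.12,0.14,.0005); cv2.imwrite("pics/w2o.png",q)
fittings(cam("top"))
E
```

```text
[0.52274626 0.05871187 0.1218779 ] [6.65714044e-05 9.49969258e-01 3.12343407e-01 3.30332025e-05] 0.34120953059211584
[0.58657385 0.10641188 0.2638818 ]
brass px [358. 226.] [ 450.4 -228.8] [47.3 88. ] 25.2
brass px [142. 185.] [563.8 377.4] [25.5 89. ] 4.8
brass px [406. 186.] [ 565.4 -365.3] [128.9  33.9] 81.7
brass px [358. 186.] [ 565.3 -229.8] [60.8 60.4] 64.8
brass px [143. 166.] [620.1 381.3] [37.2 90.2] 5.0
```

View pics/w2.png

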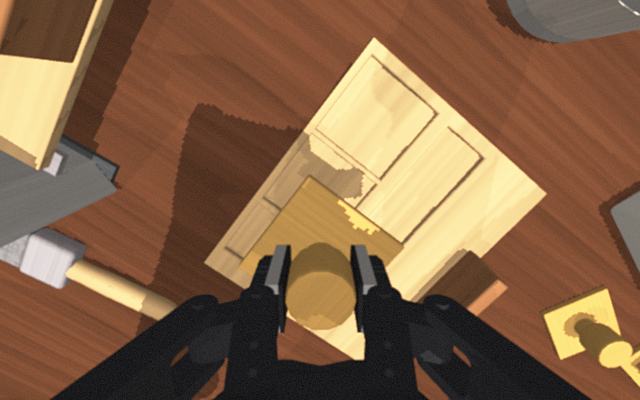

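Wrist view: knob held between the fingers, plate corners at (310,178) and (402,245). Sq1 recess corners are (373,55), (437,113), (378,180), (316,130), and board corners (374,39) and (546,193).

```bash
cat >> h.py <<'E'
def refine(im,pts,win=4):
    g=cv2.cvtColor(im,cv2.COLOR_BGR2GRAY); return cv2.cornerSubPix(g,np.float32(pts).reshape(-1,1,2),(win,win),(-1,-1),(3,40,.01)).reshape(-1,2)
def pockets(c0,deg):
    a=np.radians(deg);ex=np.array([np.cos(a),np.sin(a)]);ey=np.array([-ex[1],ex[0]])
    return {n:np.round(np.array(c0)+x*ex+y*ey,1) for n,x,y in[("sq1",55,-72),("sq2",55,0),("turn",41,66),("pull",-12,-36),("handle",-87,0)]}
E
python3 - <<'E'
from h import *
w=cam("wrist")
p=refine(w["color"],[(374,39),(546,193),(373,55),(437,113),(378,180),(316,130)])
P=ray(w,p,.010)[:,:2]*1000; print(np.c_[p,P].round(1))
d=P[0]-P[1]; print("edge len",np.linalg.norm(d),"heading",np.degrees(np.arctan2(d[1],d[0])))
print("sq1 ctr",P[2:].mean(0), [np.linalg.norm(P[2+i]-P[2+(i+1)%4]).round(1) for i in range(4)])
print(pockets((522.4,5.3),88.5))
q=refine(w["color"],[(310,178),(402,245)]); Q=ray(w,q,.1154)[:,:2]*1000; d=Q[1]-Q[0]; print(q,Q,np.linalg.norm(d),np.degrees(np.arctan2(d[1],d[0])))
E
```

```text
[[373.8  36.9 640.4  98.4]
 [546.1 193.9 634.7 -91.5]
 [370.7  54.2 630.2  92.9]
 [436.8 113.2 628.1  26.1]
 [378.2 180.8 560.2  28. ]
 [314.4 127.7 563.6  94.8]]
edge len 189.93031426160456 heading 88.27257425662766
sq1 ctr [595.53180038  60.46018555] [np.float64(66.9), np.float64(68.0), np.float64(66.9), np.float64(66.6)]
{'sq1': array([595.8,  58.4]), 'sq2': array([523.8,  60.3]), 'turn': array([457.5,  48. ]), 'pull': array([558.1,  -7.6]), 'handle': array([520.1, -81.7])}
[[309.1495  175.12878]
 [402.635   242.70345]] [[553.8449628   88.64992618]
 [553.48720628  29.89066968]] 58.76034559766121 -90.34884181267908
```

Call:
jog_arm(moves=[0.1, -0.09, 0, 0, 0, 0.33, 0, 0, 0, 1, 0, 0, 0, 0, 0, 0, 1, 0, 0, 0, 0, 0, 0, 1, 0, 0, 0, 0, 0, 0, 1, 0, 0, 0, 0, 0, 0, 0.5, 0, 0, 0, 0, 0, 0, 0.2, 0, 0, 0, 0, 0, 0, 0, 0, 0, 0, 0])

```text
t: 7.37
eef_pos: [0.5231, 0.0611, 0.0269]
tool_rot: [-0.0, 0.953, 0.303, -0.001]
contact_force: [-0.4, -0.2, -0.4]
gripper_width: 0.337
grasp_force: 39.6
```

```bash
python3 - <<'E'
from h import *
o=get_obs(); print(o["eef_pos"],o["tool_rot"],o["contact_force"])
w=cam("wrist"); cv2.imwrite("pics/w3.png",w["color"][:330,100:600])
E
```

```text
[0.52311475 0.06110884 0.02686333] [-1.12178193e-04  9.52977289e-01  3.03040950e-01 -6.75804136e-04] [-0.43697248 -0.17856736 -0.39233658]
```

View pics/w3.png

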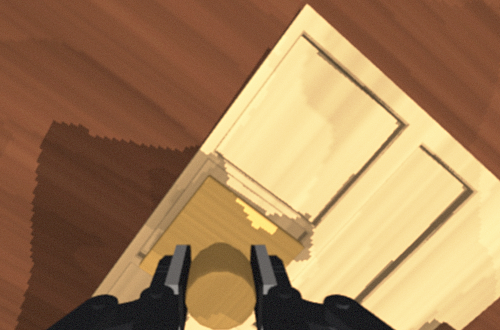

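Plate corners (311,176) and (409,255), hovering just above sq2; sq1 corners (405,36), (505,126), (413,220), (317,152).

```bash
python3 - <<'E'
from h import *
w=cam("wrist")
p=refine(w["color"],[(405,36),(505,126),(413,220),(317,152)],5); P=ray(w,p,.010)[:,:2]*1000; print(np.c_[p,P].round(1),P.mean(0))
d=P[0]-P[1]; print(np.degrees(np.arctan2(d[1],d[0])),[np.linalg.norm(P[i]-P[(i+1)%4]).round(1) for i in range(4)])
q=refine(w["color"],[(311,176),(409,255)],5); Q=ray(w,q,.0204)[:,:2]*1000; d=Q[0]-Q[1]; print(q,Q,np.linalg.norm(d),np.degrees(np.arctan2(d[1],d[0])), Q.mean(0)-[31,0])
E
```

```text
[[405.   36.  630.6  90.7]
 [505.7 126.3 628.4  24.9]
 [408.6 222.7 562.1  31.1]
 [313.5 151.  564.3  94.6]] [596.34133732  60.32190571]
88.0322797747299 [np.float64(65.8), np.float64(66.6), np.float64(63.5), np.float64(66.5)]
[[308.7048  174.63461]
 [408.35242 256.37823]] [[555.31715349  90.83217234]
 [549.27915579  24.05250095]] 67.05208369167688 84.83355285026853 [521.29815464  57.44233664]
```

Call:
jog_arm(moves=[0.04, -0.01, 0.15, 0, 0, 0, 0, 0, 0, 0.15, 0, 0, 0, 0, 0, 0, 0.12, 0, 0, 0, 0, 0, 0, 0.1, 0, 0, 0, 0, 0, 0, 0, 0, 0, 0, 0, 0, 0, 0, 0, 0, 0, 0, 0, 0, 0, 0, 0, 0, 0, 0, 0, 0, 0, 0, 0, 0])

```text
t: 8.13
eef_pos: [0.5241, 0.0618, 0.0169]
tool_rot: [0.0, 0.953, 0.303, 0.0]
contact_force: [0.1, -0.1, -1.3]
gripper_width: 0.338
grasp_force: 39.6
```

Call:
jog_arm(moves=[0, 0, 0, 0, 0, 0, 0.55, 0, 0, 0, 0, 0, 0, 0.55, 0, 0, 0, 0, 0, 0, 0.55, 0, 0, -0.5, 0, 0, 0, 0.55, 0, 0, -1, 0, 0, 0, 0.55, 0, 0, -1, 0, 0, 0, 0.55, 0, 0, -1, 0, 0, 0, 0.55, 0, 0, -1, 0, 0, 0, 0.55])

```text
t: 8.8
eef_pos: [0.524, 0.0618, 0.1086]
tool_rot: [0.0, 0.953, 0.303, 0.0]
contact_force: [0.1, -0.6, -0.5]
gripper_width: 0.55
grasp_force: 0.0
```

```bash
python3 - <<'E'
from h import *
o=get_obs(); print(o["eef_pos"],o["tool_rot"])
w=cam("wrist"); cv2.imwrite("pics/w4.png",w["color"]); fittings(cam("top"))
H=cv2.cvtColor(w["color"],cv2.COLOR_BGR2HSV)
m=cv2.inRange(H,(25,95,0),(34,255,255))
E
```

```text
[0.52401605 0.061841   0.10857385] [3.66472385e-07 9.53087461e-01 3.02695003e-01 1.66631534e-04]
brass px [358. 226.] [ 450.3 -228.8] [47.1 88. ] 25.2
brass px [142. 186.] [563.8 377.4] [24.5 88.8] 3.9
brass px [406. 186.] [ 565.4 -365.3] [128.9  33.9] 81.7
brass px [358. 186.] [ 565.4 -229.8] [60.8 60.2] 64.8
brass px [143. 166.] [620.1 381.3] [37.2 90.2] 5.0
```

View pics/w4.png

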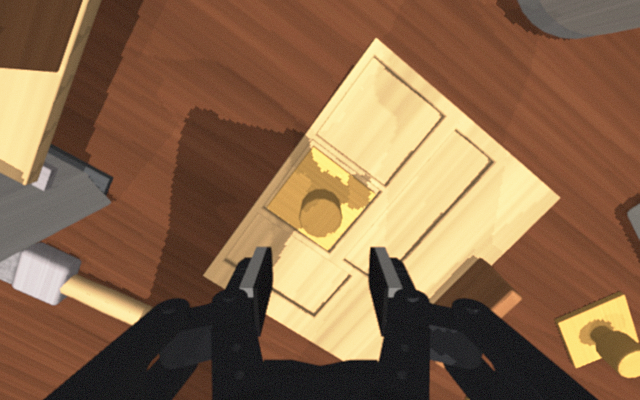

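Call:
jog_arm(moves=[-0.53, 0.99, -0.25, 0, 0, 0, 0.75, -0.53, 0.99, -0.25, 0, 0, 0, 0.75, -0.53, 0.99, -0.25, 0, 0, 0, 0.75, -0.53, 0.99, -0.25, 0, 0, 0, 0.75, -0.53, 0.99, -0.25, 0, 0, 0, 0.75, -0.53, 0.99, -0.25, 0, 0, 0, 0.75, -0.53, 0.99, -0.25, 0, 0, 0, 0.75, -0.53, 0.99, -0.25, 0, 0, 0, 0.75])

```text
t: 9.57
eef_pos: [0.5458, -0.1176, 0.147]
tool_rot: [-0.0, 0.953, 0.303, -0.0]
contact_force: [-0.8, -0.2, 0.1]
gripper_width: 0.75
grasp_force: 0.0
```

Call:
jog_arm(moves=[-0.53, 0.99, 0, 0, 0, 0, 0.75, -0.53, 0.99, 0, 0, 0, 0, 0.75, -0.53, 0.99, 0, 0, 0, 0, 0.75, -0.53, 0.99, 0, 0, 0, 0, 0.75, -0.53, 0.99, 0, 0, 0, 0, 0.75, 0, 0, 0, 0, 0, 0, 0.75, 0, 0, 0, 0, 0, 0, 0.75, 0, 0, 0, 0, 0, 0, 0.75])

```text
t: 10.23
eef_pos: [0.5597, -0.227, 0.1466]
tool_rot: [-0.001, 0.953, 0.303, -0.0]
contact_force: [-0.3, 0.4, 0.2]
gripper_width: 0.751
grasp_force: 0.0
```

```bash
cat >> h.py <<'E'
def wfit(w,area=600):
    H=cv2.cvtColor(w["color"],cv2.COLOR_BGR2HSV)
    m=cv2.inRange(H,(20,95,150),(34,255,255)); m=cv2.morphologyEx(m,cv2.MORPH_OPEN,np.ones((3,3))); m=cv2.morphologyEx(m,cv2.MORPH_CLOSE,np.ones((9,9)))
    for k in cv2.findContours(m,0,cv2.CHAIN_APPROX_NONE)[0]:
        if cv2.contourArea(k)<area: continue
        r=cv2.minAreaRect((ray(w,k.astype(float),0.006)[:,:2]*1000).astype(np.float32)); print("wbrass px",k.mean(0).ravel().round(),np.round(r[0],1),np.round(r[1],1),round(r[2],1))
E
python3 - <<'E'
from h import *
o=get_obs(); print(o["eef_pos"],o["tool_rot"])
wfit(cam("wrist")); fittings(cam("top"))
E
```

```text
[ 0.55973906 -0.22695917  0.14661355] [-5.31696973e-04  9.53026496e-01  3.02886434e-01 -1.50932414e-04]
wbrass px [277. 276.] [ 458.1 -247.1] [52.5 49.3] 31.5
wbrass px [439. 259.] [ 564.8 -371. ] [142.7  35.3] 82.0
wbrass px [339. 201.] [ 558.  -245.9] [21.8 60.4] 63.5
wbrass px [333. 152.] [ 588.1 -218.9] [26.1 29.7] 64.9
wbrass px [83. 94.] [517.3 -13.6] [231.9 138.9] 2.2
brass px [255. 200.] [523.4  60.3] [62.2 60.6] 87.5
brass px [414. 187.] [ 561.9 -388.8] [81.2 33.6] 82.1
brass px [142. 185.] [563.9 377.4] [25.2 89. ] 4.8
brass px [143. 166.] [620.1 381.3] [37.2 90.2] 5.0
```

Wrist view after release: knob seated square in sq2 (320,200). Next, knob A.

Call:
jog_arm(moves=[0.19, 0.25, 0, 0, 0, 0, 0.75, 0, 0, 1, 0, 0, 0, 0.75, 0, 0, 1, 0, 0, 0, 0.75, 0, 0, 1, 0, 0, 0, 0.75, 0, 0, 1, 0, 0, 0, 0.75, 0, 0, 1, 0, 0, 0, 0.75, 0, 0, 1, 0, 0, 0, 0.75, 0, 0, 0.6, 0, 0, 0, 0.75])

```text
t: 11.0
eef_pos: [0.5655, -0.2287, 0.0129]
tool_rot: [-0.001, 0.953, 0.303, -0.001]
contact_force: [-1.2, 0.1, 0.8]
gripper_width: 0.752
grasp_force: 0.0
```

Call:
jog_arm(moves=[0, 0, 0, 0, 0, 0, 0, 0, 0, 0, 0, 0, 0, 0, 0, 0, 0, 0, 0, 0, 0, 0, 0, 0, 0, 0, 0, 0, 0, 0, 0, 0, 0, 0, 0, 0, 0, 0, 0, 0, 0, 0, 0, 0, 0, 0, 0, 0, 0, 0, 0, 0, 0, 0, 0, 0])

```text
t: 11.67
eef_pos: [0.5668, -0.2301, 0.016]
tool_rot: [0.001, 0.953, 0.303, 0.001]
contact_force: [-0.7, 1.8, 5.7]
gripper_width: 0.338
grasp_force: 39.9
```

Call:
jog_arm(moves=[0, 0, -0.3, 0, 0, 0, 0, 0, 0, -1, 0, 0, 0, 0, 0, 0, -1, 0, 0, 0, 0, 0, 0, -1, 0, 0, -1, 0, 0, 0, -1, 0, 0, -1, 0, 0, 0, -1, 0, 0, -1, 0, 0, 0, 0, 0, 0, -1, 0, 0, 0, 0, 0, 0, -1, 0])

```text
t: 12.33
eef_pos: [0.5667, -0.2302, 0.1228]
tool_rot: [0.001, 0.885, 0.465, 0.001]
contact_force: [-0.6, -0.3, -1.0]
gripper_width: 0.334
grasp_force: 39.6
```

Call:
jog_arm(moves=[0.98, -0.54, 0, 0, 0, 0, 0, 0.98, -0.54, 0, 0, 0, 0, 0, 0.98, -0.54, 0, 0, 0, 0, 0, 0.98, -0.54, 0, 0, 0, 0, 0, 0.98, -0.54, 0, 0, 0, 0, 0, 0.98, -0.54, 0, 0, 0, 0, 0, 0.98, -0.54, 0, 0, 0, 0, 0, 0.98, -0.54, 0, 0, 0, 0, 0])

```text
t: 13.0
eef_pos: [0.5841, -0.0508, 0.1211]
tool_rot: [0.0, 0.886, 0.463, -0.0]
contact_force: [0.7, 0.1, -1.3]
gripper_width: 0.341
grasp_force: 39.6
```

Call:
jog_arm(moves=[0.98, -0.54, 0, 0, 0, 0, 0, 0.98, -0.54, 0, 0, 0, 0, 0, 0.98, -0.54, 0, 0, 0, 0, 0, 0.98, -0.54, 0, 0, 0, 0, 0, 0.98, -0.54, 0, 0, 0, 0, 0, 0, 0, 0, 0, 0, -0.8, 0, 0, 0, 1, 0, 0, 0, 0, 0, 0, 1, 0, 0, 0, 0])

```text
t: 13.67
eef_pos: [0.5969, 0.0603, 0.0818]
tool_rot: [0.001, 0.872, 0.489, 0.001]
contact_force: [-0.6, 0.3, -1.1]
gripper_width: 0.343
grasp_force: 39.6
```

```bash
python3 - <<'E'
from h import *
o=get_obs(); print(o["eef_pos"],o["tool_rot"])
w=cam("wrist"); cv2.imwrite("pics/w5.png",cv2.resize(w["color"][130:380,180:480],None,fx=2,fy=2))
E
```

```text
[0.59690635 0.06028494 0.08181567] [5.71468573e-04 8.72479668e-01 4.88648189e-01 1.36007272e-03]
```

View pics/w5.png

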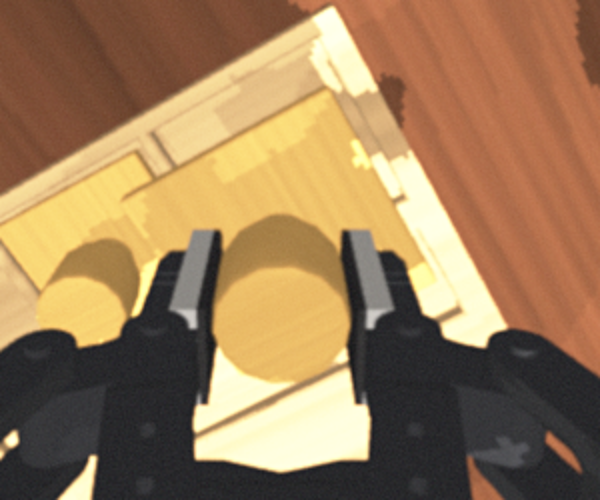

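Held plate corners at full pixels (345,174), (395,265), (241,229), above sq1, parallel with the board edge.

```bash
python3 - <<'E'
from h import *
w=cam("wrist")
for z in(.0753,.072):
    Q=ray(w,[(345,174),(395,265),(241,229)],z)[:,:2]*1000
    a=Q[0]-Q[2]; b=Q[1]-Q[0]; print(z,Q.round(1),"ctr",((Q[1]+Q[2])/2).round(1),np.linalg.norm(a).round(1),np.linalg.norm(b).round(1),np.degrees(np.arctan2(a[1],a[0])).round(1),np.degrees(np.arctan2(b[1],b[0])).round(1))
B=ray(w,[(345,132),(180,227)],.01)[:,:2]*1000; d=B[0]-B[1]; print(B,np.degrees(np.arctan2(d[1],d[0])))
E
```

```text
0.0753 [[626.5  91.4]
 [624.3  37.6]
 [569.8  94.1]] ctr [597.1  65.9] 56.7 53.8 -2.7 -92.4
0.072 [[626.3  90.6]
 [624.   35.6]
 [568.3  93.3]] ctr [596.2  64.5] 58.0 55.0 -2.7 -92.4
[[636.10169695  98.81844597]
 [503.90079065 102.64406576]] -1.6575583384626311
```

Call:
jog_arm(moves=[-0.05, -0.03, 1, 0, 0, -0.2, 0, 0, 0, 1, 0, 0, 0, 0, 0, 0, 0.8, 0, 0, 0, 0, 0, 0, 0.15, 0, 0, 0, 0, 0, 0, 0.15, 0, 0, 0, 0, 0, 0, 0.1, 0, 0, 0, 0, 0, 0, 0, 0, 0, 0, 0, 0, 0, 0, 0, 0, 0, 0])

```text
t: 14.43
eef_pos: [0.5942, 0.0586, 0.02]
tool_rot: [0.0, 0.87, 0.494, -0.001]
contact_force: [-9.1, -1.2, 16.4]
gripper_width: 0.335
grasp_force: 41.4
```

Call:
jog_arm(moves=[0, 0, 0, 0, 0, 0, 0.55, 0, 0, 0, 0, 0, 0, 0.55, 0, 0, 0, 0, 0, 0, 0.55, 0, 0, -0.5, 0, 0, 0, 0.55, 0, 0, -1, 0, 0, 0, 0.55, 0, 0, -1, 0, 0, 0, 0.55, 0, 0, -1, 0, 0, 0, 0.55, 0, 0, -1, 0, 0, 0, 0.55])

```text
t: 15.1
eef_pos: [0.595, 0.0591, 0.1086]
tool_rot: [-0.0, 0.869, 0.494, 0.0]
contact_force: [0.7, 0.1, -0.4]
gripper_width: 0.547
grasp_force: 0.0
```

```bash
python3 - <<'E'
from h import *
o=get_obs(); print(o["eef_pos"],o["tool_rot"])
w=cam("wrist"); cv2.imwrite("pics/w6.png",cv2.resize(w["color"][20:320,180:580],None,fx=2,fy=2))
E
```

```text
[0.59503178 0.05908887 0.10861832] [-1.42658812e-05  8.69347870e-01  4.94200617e-01  1.75181792e-04]
```

View pics/w6.png

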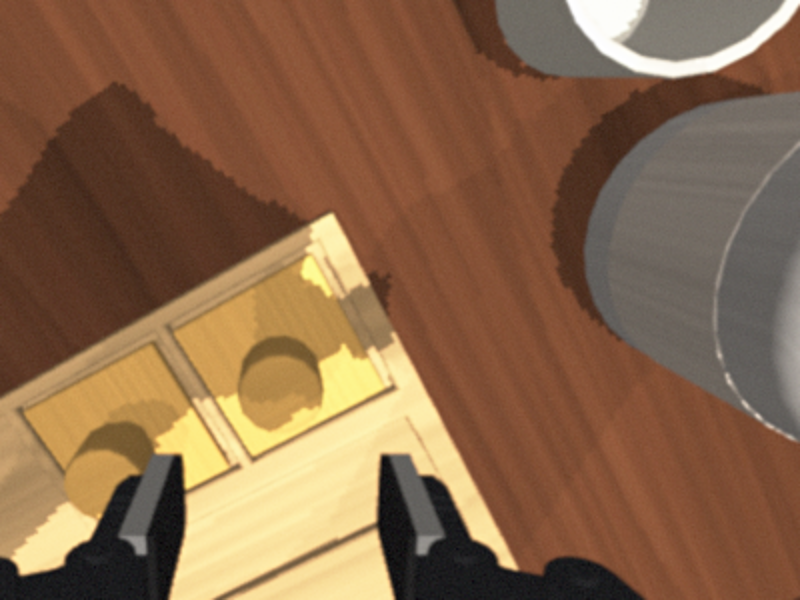

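Wrist view: both knob plates lie inside their recesses, at crop (280,370) and (120,450). Next, the thumb-turn.

Call:
jog_arm(moves=[-1, 0.07, 0, 0, 0, 0, 0.6, -1, 0.07, 0, 0, 0, 0, 0.6, -1, 0.07, 0, 0, 0, 0, 0.6, -1, 0.07, 0, 0, 0, 0, 0.6, -1, 0.07, 0, 0, 0, 0, 0.6, -1, 0.07, 0, 0, 0, 0, 0.6, -1, 0.07, 0, 0, 0, 0, 0.6, -1, 0.07, 0, 0, 0, 0, 0.6])

```text
t: 15.82
eef_pos: [0.5225, -0.085, 0.1076]
tool_rot: [0.0, 0.869, 0.494, 0.0]
contact_force: [-0.2, -0.4, 0.5]
gripper_width: 0.597
grasp_force: 0.0
```

Call:
jog_arm(moves=[-1, 0.07, 0, 0, 0, 0, 0.6, -1, 0.07, 0, 0, 0, 0, 0.6, -1, 0.07, 0, 0, 0, 0, 0.6, -1, 0.07, 0, 0, 0, 0, 0.6, -1, 0.07, 0, 0, 0, 0, 0.6, -1, 0.07, 0, 0, 0, 0, 0.6, -1, 0.07, 0, 0, 0, 0, 0.6, -1, 0.07, 0, 0, 0, 0, 0.6])

```text
t: 16.48
eef_pos: [0.4503, -0.2283, 0.1076]
tool_rot: [0.0, 0.869, 0.494, 0.0]
contact_force: [0.1, -0.6, 0.3]
gripper_width: 0.599
grasp_force: 0.0
```

Call:
jog_arm(moves=[0, 0, 0, 0, 0, -1, 0.6, 0, 0, 0, 0, 0, -1, 0.6, 0, 0, 0, 0, 0, -1, 0.6, 0, 0, 0, 0, 0, -1, 0.6, 0, 0, 0, 0, 0, -1, 0.6, 0, 0, 0, 0, 0, -1, 0.6, 0, 0, 0, 0, 0, -1, 0.6, 0, 0, 0, 0, 0, -1, 0.6])

```text
t: 17.15
eef_pos: [0.4508, -0.2275, 0.1076]
tool_rot: [0.0, 0.698, 0.716, 0.0]
contact_force: [-0.3, 0.9, -0.8]
gripper_width: 0.598
grasp_force: 0.0
```

Call:
jog_arm(moves=[0, 0, 0, 0, 0, -1, 0.6, 0, 0, 0, 0, 0, -1, 0.6, 0, 0, 0, 0, 0, -1, 0.6, 0, 0, 0, 0, 0, -1, 0.6, 0, 0, 0, 0, 0, -1, 0.6, 0, 0, 0, 0, 0, -1, 0.6, 0, 0, 0, 0, 0, 0, 0.6, 0, 0, 0, 0, 0, 0, 0.6])

```text
t: 17.82
eef_pos: [0.4506, -0.2276, 0.1073]
tool_rot: [0.0, 0.537, 0.844, 0.0]
contact_force: [0.1, -0.0, -0.1]
gripper_width: 0.597
grasp_force: 0.0
```

```bash
python3 - <<'E'
from h import *
o=get_obs(); print(o["eef_pos"],o["tool_rot"])
c=cam("top"); fittings(c); print(board(c)); wfit(cam("wrist"))
E
```

```text
[ 0.45064848 -0.22756816  0.10734208] [2.42756061e-04 5.36549860e-01 8.43868583e-01 6.44137886e-05]
brass px [255. 200.] [523.3  60.5] [62.4 60.6] 87.5
brass px [417. 188.] [ 561.  -395.7] [68.2 33.6] 82.1
brass px [142. 188.] [558.3 378.3] [37.3 91.4] 3.9
brass px [256. 175.] [595.8  58.1] [58.7 62.4] 0.2
brass px [142. 166.] [620.6 382.7] [38.  92.2] 3.7
(array([522.3,   5.3]), array([190.7, 229.5]), 88.58)
wbrass px [319. 221.] [ 458.3 -244.1] [46.7 48.8] 25.1
wbrass px [590. 112.] [602.9 -80. ] [18.4 68.4] 88.5
wbrass px [604.  20.] [572.7 -23.7] [29.5 80.8] 87.0
```

Call:
jog_arm(moves=[0, 0, 1, 0, 0, 0, 0.6, 0, 0, 1, 0, 0, 0, 0.6, 0, 0, 1, 0, 0, 0, 0.6, 0, 0, 1, 0, 0, 0, 0.6, 0, 0, 0.5, 0, 0, 0, 0.6, 0, 0, 0, 0, 0, 0, 0.6, 0, 0, 0, 0, 0, 0, 0, 0, 0, 0, 0, 0, 0, 0])

```text
t: 18.58
eef_pos: [0.4513, -0.2276, 0.0179]
tool_rot: [0.001, 0.536, 0.844, 0.0]
contact_force: [1.5, -0.0, -0.1]
gripper_width: 0.328
grasp_force: 0.0
```

Call:
jog_arm(moves=[0, 0, 0, 0, 0, 0, 0, 0, 0, 0, 0, 0, 0, 0, 0, 0, 0, 0, 0, 0, 0, 0, 0, 0, 0, 0, 0, 0, 0, 0, 0, 0, 0, 0, 0, 0, 0, 0, 0, 0, 0, 0, 0, 0, 0, 0, 0, 0, 0, 0, 0, 0, 0, 0, 0, 0])

```text
t: 19.25
eef_pos: [0.4515, -0.2279, 0.0181]
tool_rot: [0.001, 0.536, 0.844, 0.0]
contact_force: [0.1, -0.4, 7.1]
gripper_width: 0.133
grasp_force: 40.3
```

Call:
jog_arm(moves=[0, 0, -0.3, 0, 0, 0, 0, 0, 0, -1, 0, 0, 0, 0, 0, 0, -1, 0, 0, 1, 0, 0, 0, -1, 0, 0, 1, 0, 0, 0, -1, 0, 0, 1, 0, 0, 0, 0, 0, 0, 1, 0, 0, 0, 0, 0, 0, 1, 0, 0, 0, 0, 0, 0, 1, 0])

```text
t: 19.92
eef_pos: [0.4505, -0.2276, 0.1039]
tool_rot: [0.001, 0.701, 0.713, 0.0]
contact_force: [-0.2, -0.1, -1.3]
gripper_width: 0.134
grasp_force: 39.1
```

Call:
jog_arm(moves=[0, 0, 0, 0, 0, 0.65, 0, 1, 0, 0, 0, 0, 0, 0, 1, 0, 0, 0, 0, 0, 0, 1, 0, 0, 0, 0, 0, 0, 1, 0, 0, 0, 0, 0, 0, 1, 0, 0, 0, 0, 0, 0, 1, 0, 0, 0, 0, 0, 0, 1, 0, 0, 0, 0, 0, 0])

```text
t: 20.58
eef_pos: [0.4535, -0.0866, 0.1033]
tool_rot: [0.0, 0.716, 0.699, -0.0]
contact_force: [0.6, -0.0, -0.3]
gripper_width: 0.135
grasp_force: 39.1
```

Call:
jog_arm(moves=[1, -0.05, 0, 0, 0, 0, 0, 1, 0, 0, 0, 0, 0, 0, 1, 0, 0, 0, 0, 0, 0, 1, 0, 0, 0, 0, 0, 0, 1, 0, 0, 0, 0, 0, 0, 1, 0, 0, 0, 0, 0, 0, 0.85, 0, 0, 0, 0, 0, 0, 0, 0, 0, 0, 0, 0, 0])

```text
t: 21.25
eef_pos: [0.4562, 0.0534, 0.1037]
tool_rot: [-0.0, 0.714, 0.7, 0.001]
contact_force: [1.0, 0.4, -1.4]
gripper_width: 0.133
grasp_force: 39.1
```

```bash
python3 - <<'E'
from h import *
o=get_obs(); print(o["eef_pos"],o["tool_rot"]); w,x,y,z=o["tool_rot"]; print("psi",2*np.degrees(np.arctan2(y,x)))
c=cam("top"); fittings(c)
E
```

```text
[0.45621204 0.05342002 0.10366024] [-2.50656416e-04  7.13779170e-01  7.00369776e-01  1.18811895e-03]
psi 88.91344024883509
brass px [143. 188.] [558.  377.1] [36.7 89. ] 3.4
brass px [406. 186.] [ 565.2 -365.3] [128.9  34.4] 81.7
brass px [261. 173.] [602.8  38.9] [69.8 33.5] 29.1
brass px [142. 166.] [620.6 382.7] [37.8 92.3] 3.9
```

Call:
jog_arm(moves=[-0.22, 0.08, 0, 0, 0, 0.1, 0, 0, 0, 1, 0, 0, 0, 0, 0, 0, 1, 0, 0, 0, 0, 0, 0, 1, 0, 0, 0, 0, 0, 0, 0.6, 0, 0, 0, 0, 0, 0, 0, 0, 0, 0, 0, 0, 0, 0, 0, 0, 0, 0, 0, 0, 0, 0, 0, 0, 0])

```text
t: 21.97
eef_pos: [0.458, 0.0443, 0.0315]
tool_rot: [0.0, 0.718, 0.696, 0.0]
contact_force: [1.0, 0.1, -0.3]
gripper_width: 0.134
grasp_force: 39.1
```

```bash
python3 - <<'E'
from h import *
o=get_obs(); print(o["eef_pos"],o["contact_force"]); w,x,y,z=o["tool_rot"]; print("psi",2*np.degrees(np.arctan2(y,x)))
w=cam("wrist"); cv2.imwrite("pics/w7.png",cv2.resize(w["color"][130:380,170:490],None,fx=2,fy=2))
E
```

```text
[0.45799132 0.04425249 0.03152885] [ 0.97487379  0.07270435 -0.29985423]
psi 88.14816149633039
```

View pics/w7.png

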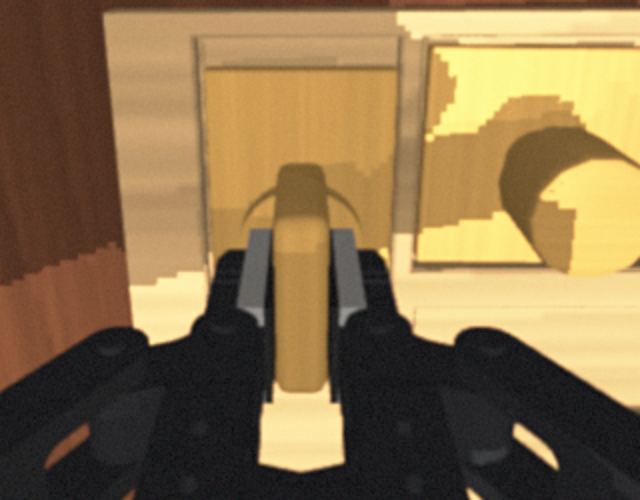

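The plate sits over the turn recess: side gaps are even, and the far-end gap shows it must go about 5 mm forward.

Call:
jog_arm(moves=[0.23, 0, 0, 0, 0, 0, 0, 0, 0, 0.15, 0, 0, 0, 0, 0, 0, 0.15, 0, 0, 0, 0, 0, 0, 0.1, 0, 0, 0, 0, 0, 0, 0.06, 0, 0, 0, 0, 0, 0, 0, 0, 0, 0, 0, 0, 0, 0, 0, 0, 0, 0, 0, 0, 0, 0, 0, 0, 0])

```text
t: 22.68
eef_pos: [0.4576, 0.0497, 0.0221]
tool_rot: [0.0, 0.718, 0.696, -0.0]
contact_force: [-2.3, -0.6, 7.9]
gripper_width: 0.134
grasp_force: 40.5
```

```bash
python3 - <<'E'
from h import *
o=get_obs(); print(o["eef_pos"],o["contact_force"])
E
```

```text
[0.45759437 0.04970085 0.0220935 ] [-2.3408596  -0.60898492  7.94216353]
```

Call:
jog_arm(moves=[0, 0, 0, 0, 0, 0, 0.45, 0, 0, 0, 0, 0, 0, 0.45, 0, 0, 0, 0, 0, 0, 0.45, 0, 0, -0.5, 0, 0, 0, 0.45, 0, 0, -1, 0, 0, 0, 0.45, 0, 0, -1, 0, 0, 0, 0.45, 0, 0, -1, 0, 0, 0.8, 0.45, 0, 0, -1, 0, 0, 0.8, 0.45])

```text
t: 23.35
eef_pos: [0.4575, 0.0498, 0.1131]
tool_rot: [-0.0, 0.756, 0.654, 0.0]
contact_force: [1.1, -0.2, 0.8]
gripper_width: 0.452
grasp_force: 0.0
```

```bash
python3 - <<'E'
from h import *
w=cam("wrist"); cv2.imwrite("pics/w8.png",w["color"])
E
```

Call:
jog_arm(moves=[-0.985, 0.415, 0, 0, 0, 0, 0.6, -0.985, 0.415, 0, 0, 0, 0, 0.6, -0.985, 0.415, 0, 0, 0, 0, 0.6, -0.985, 0.415, 0, 0, 0, 0, 0.6, -0.985, 0.415, 0, 0, 0, 0, 0.6, -0.985, 0.415, 0, 0, 0, 0, 0.6, -0.985, 0.415, 0, 0, 0, 0, 0.6, -0.985, 0.415, 0, 0, 0, 0, 0.6])

```text
t: 24.07
eef_pos: [0.5012, -0.1167, 0.1122]
tool_rot: [0.0, 0.756, 0.655, 0.0]
contact_force: [0.7, 0.7, -1.0]
gripper_width: 0.601
grasp_force: 0.0
```

Call:
jog_arm(moves=[-0.985, 0.415, 0, 0, 0, 0, 0.6, -0.985, 0.415, 0, 0, 0, 0, 0.6, -0.985, 0.415, 0, 0, 0, 0, 0.6, -0.985, 0.415, 0, 0, 0, 0, 0.6, -0.985, 0.415, 0, 0, 0, 0, 0.6, -0.985, 0.415, 0, 0, 0, 0, 0.6, -0.985, 0.415, 0, 0, 0, 0, 0.6, -0.985, 0.415, 0, 0, 0, 0, 0.6])

```text
t: 24.73
eef_pos: [0.5444, -0.2821, 0.1122]
tool_rot: [-0.0, 0.756, 0.655, 0.0]
contact_force: [0.1, -0.4, -0.3]
gripper_width: 0.596
grasp_force: 0.0
```

Call:
jog_arm(moves=[-0.985, 0.415, 0, 0, 0, 0, 0.6, -0.985, 0.415, 0, 0, 0, 0, 0.6, -0.985, 0.415, 0, 0, 0, 0, 0.6, -0.985, 0.415, 0, 0, 0, 0, 0.6, 0, 0, 0, 0, 0, 0, 0.6, 0, 0, 0, 0, 0, 0, 0.6, 0, 0, 0, 0, 0, 0, 0.6, 0, 0, 0, 0, 0, 0, 0.6])

```text
t: 25.4
eef_pos: [0.5661, -0.3623, 0.1118]
tool_rot: [-0.0, 0.755, 0.656, 0.0]
contact_force: [-0.3, -0.1, -0.3]
gripper_width: 0.6
grasp_force: 0.0
```

```bash
python3 - <<'E'
from h import *
o=get_obs(); print(o["eef_pos"]); w,x,y,z=o["tool_rot"]; print("psi",2*np.degrees(np.arctan2(y,x)))
c=cam("top"); fittings(c); print(board(c)); wfit(cam("wrist"))
E
```

```text
[ 0.56614342 -0.36234313  0.11183717]
psi 81.92953139065735
brass px [258. 223.] [458.4  50. ] [90.3 46.7] 88.3
brass px [254. 200.] [523.2  60.5] [62.3 60.6] 87.2
brass px [143. 188.] [558.  377.1] [36.7 89. ] 3.4
brass px [256. 175.] [595.8  58.1] [58.7 62.4] 0.2
brass px [142. 166.] [620.6 382.7] [37.8 92.3] 3.9
(array([522.2,   5.3]), array([190.7, 229.7]), 88.56)
wbrass px [321. 233.] [ 561.5 -396.1] [83.3 35.4] 82.1
```

View pics/w8.png

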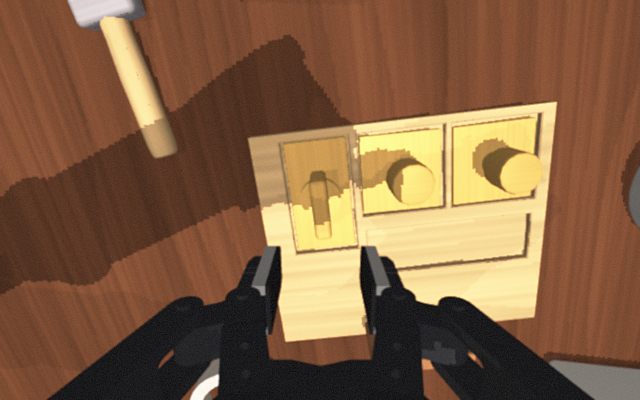

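Turn plate flat in its recess (320,195), both knobs seated. Only the pull recess (450,240) is empty.

Call:
jog_arm(moves=[-0.11, -0.02, 1, 0, 0, 0, 0.6, 0, 0, 1, 0, 0, 0, 0.6, 0, 0, 1, 0, 0, 0, 0.6, 0, 0, 1, 0, 0, 0, 0.6, 0, 0, 0.75, 0, 0, 0, 0.6, 0, 0, 0, 0, 0, 0, 0.6, 0, 0, 0, 0, 0, 0, 0, 0, 0, 0, 0, 0, 0, 0])

```text
t: 26.17
eef_pos: [0.5662, -0.3661, 0.0179]
tool_rot: [0.001, 0.756, 0.655, 0.0]
contact_force: [-0.6, -0.0, -0.3]
gripper_width: 0.329
grasp_force: 0.0
```

Call:
jog_arm(moves=[0, 0, 0, 0, 0, 0, 0, 0, 0, 0, 0, 0, 0, 0, 0, 0, 0, 0, 0, 0, 0, 0, 0, 0, 0, 0, 0, 0, 0, 0, 0, 0, 0, 0, 0, 0, 0, 0, 0, 0, 0, 0, 0, 0, 0, 0, 0, 0, 0, 0, 0, 0, 0, 0, 0, 0])

```text
t: 26.83
eef_pos: [0.5663, -0.3664, 0.0182]
tool_rot: [0.001, 0.756, 0.655, 0.0]
contact_force: [-0.9, 0.5, 6.7]
gripper_width: 0.151
grasp_force: 42.0
```

Call:
jog_arm(moves=[0, 0, -0.3, 0, 0, 0, 0, 0, 0, -1, 0, 0, 0, 0, 0, 0, -1, 0, 0, 1, 0, 0, 0, -1, 0, 0, 1, 0, 0, 0, -1, 0, 0, 1, 0, 0, 0, 0, 0, 0, 1, 0, 0, 0, 0, 0, 0, 1, 0, 0, 0, 0, 0, 0, 1, 0])

```text
t: 27.5
eef_pos: [0.5653, -0.3661, 0.1035]
tool_rot: [0.0, 0.876, 0.482, 0.0]
contact_force: [0.0, 0.7, -0.1]
gripper_width: 0.152
grasp_force: 41.0
```

Call:
jog_arm(moves=[0, 0, 0, 0, 0, 1, 0, 0, 0, 0, 0, 0, 1, 0, 0, 0, 0, 0, 0, 1, 0, 0, 0, 0, 0, 0, 1, 0, 0, 0, 0, 0, 0, 1, 0, 0, 0, 0, 0, 0, 1, 0, 0, 0, 0, 0, 0, 1, 0, 0, 0, 0, 0, 0, 1, 0])

```text
t: 28.17
eef_pos: [0.5651, -0.3658, 0.1028]
tool_rot: [-0.0, 0.975, 0.222, -0.0]
contact_force: [-0.6, 0.4, -1.1]
gripper_width: 0.153
grasp_force: 41.0
```

Call:
jog_arm(moves=[0, 0, 0, 0, 0, 1, 0, 0, 0, 0, 0, 0, 1, 0, 0, 0, 0, 0, 0, 1, 0, 0, 0, 0, 0, 0, 1, 0, 0, 0, 0, 0, 0, 1, 0, 0, 0, 0, 0, 0, 1, 0, 0, 0, 0, 0, 0, 0.85, 0, 0, 0, 0, 0, 0, 0, 0])

```text
t: 28.83
eef_pos: [0.5652, -0.3656, 0.1028]
tool_rot: [-0.0, 1.0, -0.015, -0.0]
contact_force: [-0.1, 0.1, -1.5]
gripper_width: 0.154
grasp_force: 41.0
```

Call:
jog_arm(moves=[-0.06, -1, 0, 0, 0, 0, 0, -0.06, -1, 0, 0, 0, 0, 0, -0.06, -1, 0, 0, 0, 0, 0, -0.06, -1, 0, 0, 0, 0, 0, -0.06, -1, 0, 0, 0, 0, 0, -0.06, -1, 0, 0, 0, 0, 0, -0.06, -1, 0, 0, 0, 0, 0, -0.06, -1, 0, 0, 0, 0, 0])

```text
t: 29.5
eef_pos: [0.5599, -0.2048, 0.1029]
tool_rot: [-0.0, 1.0, -0.013, 0.0]
contact_force: [-0.1, -0.7, -0.5]
gripper_width: 0.157
grasp_force: 41.0
```

Call:
jog_arm(moves=[-0.06, -1, 0, 0, 0, 0, 0, -0.06, -1, 0, 0, 0, 0, 0, -0.06, -1, 0, 0, 0, 0, 0, -0.06, -1, 0, 0, 0, 0, 0, -0.06, -1, 0, 0, 0, 0, 0, -0.06, -1, 0, 0, 0, 0, 0, -0.06, -1, 0, 0, 0, 0, 0, 0, 0, 0, 0, 0, 0, 0])

```text
t: 30.17
eef_pos: [0.5555, -0.0602, 0.1029]
tool_rot: [-0.001, 1.0, -0.01, -0.0]
contact_force: [-0.5, 0.9, -1.5]
gripper_width: 0.155
grasp_force: 41.0
```

```bash
python3 - <<'E'
from h import *
o=get_obs(); print(o["eef_pos"]); w,x,y,z=o["tool_rot"]; print("psi",2*np.degrees(np.arctan2(y,x)))
E
```

```text
[ 0.55554637 -0.06021117  0.10290253]
psi -1.1026941294042387
```

Call:
jog_arm(moves=[-0.03, -0.9, 0, 0, 0, 0.1, 0, 0, -0.9, 0, 0, 0, 0, 0, 0, -0.87, 0, 0, 0, 0, 0, 0, 0, 1, 0, 0, 0, 0, 0, 0, 1, 0, 0, 0, 0, 0, 0, 1, 0, 0, 0, 0, 0, 0, 0.6, 0, 0, 0, 0, 0, 0, 0, 0, 0, 0, 0])

```text
t: 30.83
eef_pos: [0.5559, -0.0119, 0.0291]
tool_rot: [-0.0, 1.0, -0.016, -0.001]
contact_force: [0.4, 0.2, -1.0]
gripper_width: 0.153
grasp_force: 41.2
```

Call:
jog_arm(moves=[0, 0, 0, 0, 0, 0, 0, 0, 0, 0, 0, 0, 0, 0, 0, 0, 0, 0, 0, 0, 0, 0, 0, 0, 0, 0, 0, 0, 0, 0, 0, 0, 0, 0, 0, 0, 0, 0, 0, 0, 0, 0, 0, 0, 0, 0, 0, 0, 0, 0, 0, 0, 0, 0, 0, 0])

```text
t: 31.5
eef_pos: [0.5567, -0.0122, 0.0308]
tool_rot: [0.0, 1.0, -0.017, 0.0]
contact_force: [0.2, -0.3, -1.1]
gripper_width: 0.153
grasp_force: 41.2
```

```bash
python3 - <<'E'
from h import *
o=get_obs(); print(o["eef_pos"],o["contact_force"]); w,x,y,z=o["tool_rot"]; print("psi",2*np.degrees(np.arctan2(y,x)))
w=cam("wrist"); cv2.imwrite("pics/w9.png",cv2.resize(w["color"][60:340,160:500],None,fx=2,fy=2))
E
```

```text
[ 0.55673362 -0.0122473   0.0308252 ] [ 0.2057024  -0.27517806 -1.12842191]
psi -1.9668603970069174
```

View pics/w9.png

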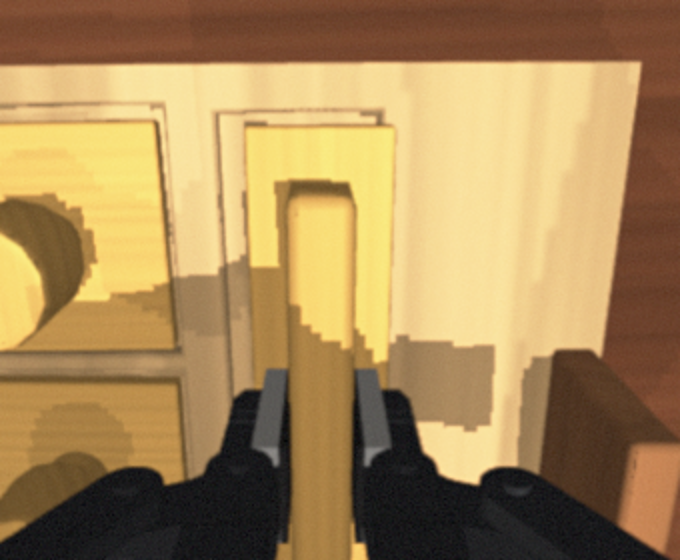

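Pull plate is a few mm right of its recess: plate columns 246–395 against recess 218–380, far edges at rows 125 and 110.

```bash
python3 - <<'E'
from h import *
w=cam("wrist"); f=lambda u,v:(160+u/2,60+v/2)
P=ray(w,[f(218,115),f(381,112),f(231,380)],.010)[:,:2]*1000; Q=ray(w,[f(246,127),f(395,127)],.0308-.0182+.006)[:,:2]*1000
print(P.round(1),Q.round(1)); print("pocket mid far edge",P[:2].mean(0),"plate",Q.mean(0),"shift needed", P[:2].mean(0)-Q.mean(0)-[2.5,0], np.linalg.norm(P[0]-P[1]),np.linalg.norm(Q[0]-Q[1]))
E
```

```text
[[625.5  11.3]
 [624.8 -28.7]
 [553.4  13.7]] [[623.1   3.6]
 [621.9 -31.2]]
pocket mid far edge [625.17561592  -8.69504283] plate [622.49475269 -13.76216028] shift needed [0.18086323 5.06711746] 40.003183105474186 34.837302495972246
```

Call:
jog_arm(moves=[0, -0.255, 0, 0, 0, -0.1, 0, 0, 0, 0, 0, 0, 0, 0, 0, 0, 0.15, 0, 0, 0, 0, 0, 0, 0.15, 0, 0, 0, 0, 0, 0, 0.15, 0, 0, 0, 0, 0, 0, 0, 0, 0, 0, 0, 0, 0, 0, 0, 0, 0, 0, 0, 0, 0, 0, 0, 0, 0])

```text
t: 32.27
eef_pos: [0.5568, -0.0071, 0.0219]
tool_rot: [-0.0, 1.0, -0.014, -0.0]
contact_force: [-1.7, 1.1, 6.1]
gripper_width: 0.154
grasp_force: 42.1
```

Call:
jog_arm(moves=[0, 0, 0, 0, 0, 0, 0.45, 0, 0, 0, 0, 0, 0, 0.45, 0, 0, 0, 0, 0, 0, 0.45, 0, 0, -0.5, 0, 0, 0, 0.45, 0, 0, -1, 0, 0, 0, 0.45, 0, 0, -1, 0, 0, 0, 0.45, 0, 0, -1, 0, 0, 0, 0.45, 0, 0, -1, 0, 0, 0, 0.45])

```text
t: 32.93
eef_pos: [0.5568, -0.0072, 0.1132]
tool_rot: [-0.0, 1.0, -0.014, 0.0]
contact_force: [-0.4, 0.6, 0.1]
gripper_width: 0.452
grasp_force: 0.0
```

Call:
jog_arm(moves=[0, -1, -1, 0, 0, 0, 0.6, 0, -1, -1, 0, 0, 0, 0.6, 0, -1, -1, 0, 0, 0, 0.6, 0, -1, -1, 0, 0, 0, 0.6, 0, -1, -1, 0, 0, 0, 0.6, 0, -1, -1, 0, 0, 0, 0.6, 0, -1, -1, 0, 0, 0, 0.6, 0, -1, -1, 0, 0, 0, 0.6])

```text
t: 33.6
eef_pos: [0.5608, 0.1536, 0.2735]
tool_rot: [-0.0, 1.0, -0.014, 0.0]
contact_force: [0.3, -0.1, -0.0]
gripper_width: 0.602
grasp_force: 0.0
```

Call:
jog_arm(moves=[0, 0, -1, 0, 0, 0, 0.6, 0, 0, -1, 0, 0, 0, 0.6, 0, 0, 0, 0, 0, 0, 0.6, 0, 0, 0, 0, 0, 0, 0.6, 0, 0, 0, 0, 0, 0, 0.6, 0, 0, 0, 0, 0, 0, 0.6, 0, 0, 0, 0, 0, 0, 0.6, 0, 0, 0, 0, 0, 0, 0.6])

```text
t: 34.27
eef_pos: [0.5608, 0.1525, 0.3108]
tool_rot: [0.0, 1.0, -0.014, -0.001]
contact_force: [0.3, 0.5, 0.6]
gripper_width: 0.602
grasp_force: 0.0
```

```bash
python3 - <<'E'
from h import *
o=get_obs(); print(o["eef_pos"]); w,x,y,z=o["tool_rot"]; print("psi",2*np.degrees(np.arctan2(y,x)))
c=cam("top"); fittings(c); print(board(c))
w=cam("wrist"); print(w["C"])
np.savez("rk.npz",top=c["color"],wr=w["color"])
a=rectify(c,.262,.38,.73,.16,.47,.001); a=cv2.resize(a,None,fx=1.0,fy=1.0); b=cv2.resize(c["color"][90:260,70:320],None,fx=1.8,fy=1.8,interpolation=cv2.INTER_CUBIC)
W=w["color"]; can=np.zeros((600,800,3),np.uint8); can[:400,:640]=W; 
can[400:600,:312]=cv2.resize(a,(312,200)) ; t=cv2.resize(c["color"][100:250,70:210],(187,200)); can[400:600,330:517]=t
cv2.imwrite("pics/rack.png",can)
E
```

```text
[0.56084282 0.15252196 0.31084202]
psi -1.5795741164587809
brass px [258. 223.] [457.7  49.2] [45.1 88.7] 0.1
brass px [254. 200.] [523.3  60.4] [62.2 60.6] 87.5
brass px [139. 186.] [563.4 384.4] [24.6 75. ] 3.8
brass px [279. 188.] [558.7  -7.4] [ 36.6 128.6] 88.4
brass px [256. 175.] [595.8  58.2] [58.7 62.4] 0.2
brass px [136. 167.] [617.8 395.6] [35.3 64.1] 0.3
(array([522.1,   5.4]), array([190.3, 229.9]), 88.4)
[0.64031544 0.15134743 0.45291468]
```

View pics/rack.png

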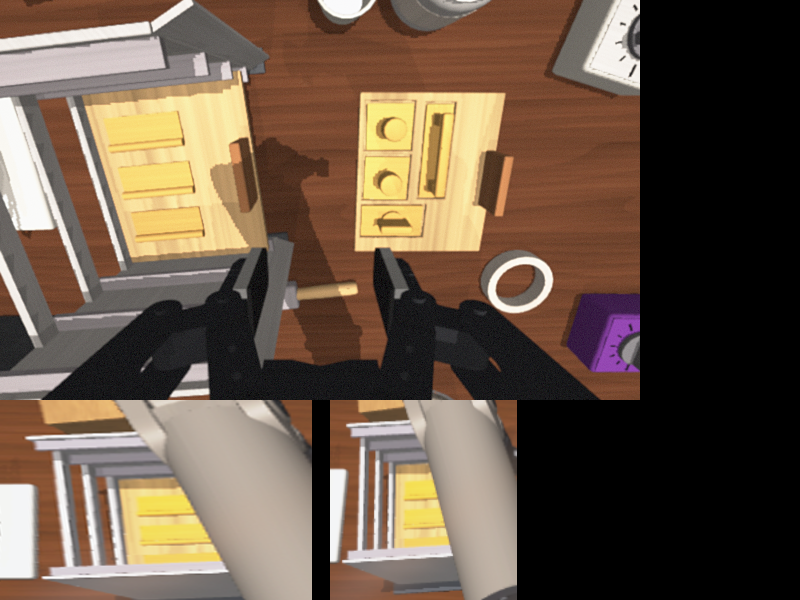

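```bash
python3 - <<'E'
from h import *
c=cam("top"); w=cam("wrist"); im=cv2.imread("pics/top0.png")
H=cv2.cvtColor(im,cv2.COLOR_BGR2HSV)
for r in (164,167,170,183,196,199,202): print(r,[tuple(int(v) for v in H[r,k]) for k in range(176,194,2)])
HW=cv2.cvtColor(w["color"],cv2.COLOR_BGR2HSV)
for r in (150,175,200): print("w",r,[tuple(int(v) for v in HW[r,k]) for k in range(222,276,3)])
# leaves in top0, z .063
m=cv2.inRange(H,(26,115,140),(34,255,255)); m[:, 200:]=0
for k in cv2.findContours(m,0,cv2.CHAIN_APPROX_NONE)[0]:
    if cv2.contourArea(k)>80: r=cv2.minAreaRect((ray(c,k.astype(float),.063)[:,:2]*1000).astype(np.float32)); print("leaf top",np.round(r[0],1),np.round(r[1],1),r[2])
m=cv2.inRange(HW,(24,110,120),(34,255,255)); m[:, 215:]=0
for k in cv2.findContours(m,0,cv2.CHAIN_APPROX_NONE)[0]:
    if cv2.contourArea(k)>300: r=cv2.minAreaRect((ray(w,k.astype(float),.063)[:,:2]*1000).astype(np.float32)); print("leaf wr",np.round(r[0],1),np.round(r[1],1),r[2])
P=ray(w,[(241,80),(266,245)],.06)[:,:2]*1000; print("front edge",P)
E
```

```text
164 [(24, 100, 245), (25, 95, 244), (26, 91, 244), (25, 93, 244), (24, 102, 244), (24, 99, 244), (23, 103, 244), (12, 125, 122), (11, 143, 146)]
167 [(24, 102, 244), (25, 95, 244), (16, 139, 231), (15, 152, 228), (15, 136, 193), (22, 109, 242), (22, 110, 241), (13, 126, 119), (11, 143, 139)]
170 [(24, 102, 244), (25, 95, 244), (16, 142, 227), (14, 151, 227), (13, 143, 160), (13, 133, 128), (20, 114, 237), (12, 127, 116), (12, 143, 139)]
183 [(24, 101, 245), (25, 95, 244), (17, 132, 235), (15, 151, 230), (13, 149, 166), (13, 137, 123), (17, 124, 175), (14, 126, 119), (11, 146, 126)]
196 [(25, 98, 245), (26, 91, 245), (21, 111, 227), (15, 130, 118), (13, 137, 108), (13, 138, 111), (16, 130, 171), (15, 126, 117), (11, 154, 121)]
199 [(25, 94, 245), (26, 91, 245), (26, 88, 245), (21, 114, 224), (16, 127, 154), (15, 131, 125), (18, 121, 225), (16, 127, 129), (11, 156, 118)]
202 [(23, 103, 244), (24, 99, 245), (24, 98, 245), (25, 97, 245), (24, 100, 245), (24, 100, 245), (23, 106, 244), (16, 127, 137), (11, 154, 121)]
w 150 [(22, 96, 249), (22, 92, 250), (23, 91, 250), (12, 146, 218), (12,
[... 359 characters left out ...]
4, 140, 80), (12, 144, 78), (17, 114, 155), (11, 132, 81), (11, 155, 74), (12, 154, 71), (9, 158, 71), (11, 156, 72), (10, 139, 75)]
w 200 [(17, 113, 178), (16, 113, 189), (17, 113, 187), (16, 112, 185), (17, 117, 192), (16, 116, 193), (11, 154, 139), (12, 145, 148), (12, 155, 143), (13, 145, 79), (13, 143, 80), (12, 142, 77), (16, 112, 169), (16, 118, 104), (9, 141, 78), (10, 151, 76), (12, 161, 73), (9, 156, 75)]
leaf top [548.9 358.5] [26.2 85.5] 3.382242202758789
leaf top [604.5 363.7] [36.1 88.7] 4.018411159515381
leaf wr [548.2 354.3] [28.6 77.5] 3.0458686351776123
leaf wr [608.3 361.9] [30.2 85.3] 3.5292346477508545
front edge [[657.55950895 241.42892179]
 [448.25384412 229.36515254]]
```

```bash
python3 - <<'E'
from h import *
c=cam("top"); w=cam("wrist"); im=cv2.imread("pics/top0.png")
def pts(im,win,hs):
    H=cv2.cvtColor(im,cv2.COLOR_BGR2HSV); m=cv2.inRange(H,(0,125,0),(hs,255,255)); k=np.zeros_like(m); x0,x1,y0,y1=win; k[y0:y1,x0:x1]=m[y0:y1,x0:x1]; k=cv2.morphologyEx(k,cv2.MORPH_OPEN,np.ones((2,2)))
    q=max(cv2.findContours(k,0,cv2.CHAIN_APPROX_NONE)[0],key=cv2.contourArea); print(cv2.boundingRect(q)); return q.astype(float)
a=np.radians(93.4); ex=np.array([np.cos(a),np.sin(a)]); ey=np.array([-ex[1],ex[0]])
for n,cc,I,win,hs in(("top",c,im,(177,189,160,205),16),("wr",w,w["color"],(224,257,130,225),15)):
    q=pts(I,win,hs)
    for z in(.06,.109):
        P=ray(cc,q,z)[:,:2]*1000; u=P@ex; v=P@ey; print(n,z,"u",u.min().round(1),u.max().round(1),"v",v.min().round(1),v.max().round(1))
# inner walls / cap strips profile at z=.262 : sample top0 ortho along rack y at several u
o0=np.array([555,330.])
for z in(.262,.0):
  pass
print("front edge u", np.array([[657.6,241.4],[448.3,229.4]])@ex)
print("center low-board guess uses u,v of handle: origin u=uh+87")
E
```

```text
(181, 168, 9, 33)
top 0.06 u 200.2 221.7 v -614.6 -524.0
top 0.109 u 189.2 209.9 v -600.2 -512.8
(230, 139, 28, 75)
wr 0.06 u 203.1 228.1 v -603.9 -508.7
wr 0.109 u 191.9 213.8 v -609.5 -526.1
front edge u [201.9752232  202.40916925]
center low-board guess uses u,v of handle: origin u=uh+87
```

The rack board is on the lowest pair, and both upper rail pairs are empty, so the target is the middle pair. All four fittings look flat in their recesses. Rack: heading about 93.4°, origin about (545, 327). Now to the handle.

Call:
jog_arm(moves=[-0.15, 0.98, 0.6, 0, 0, 0, 0.5, -0.15, 0.98, 0.6, 0, 0, 0, 0.5, -0.15, 0.98, 0.6, 0, 0, 0, 0.5, -0.15, 0.98, 0.6, 0, 0, 0, 0.5, -0.15, 0.98, 0.6, 0, 0, 0, 0.5, -0.15, 0.98, 0.6, 0, 0, 0, 0.5, -0.15, 0.98, 0.6, 0, 0, 0, 0.5, -0.15, 0.98, 0.6, 0, 0, 0, 0.5])

```text
t: 35.23
eef_pos: [0.5328, -0.0042, 0.2153]
tool_rot: [-0.0, 1.0, -0.014, 0.0]
contact_force: [0.9, 0.5, -0.7]
gripper_width: 0.502
grasp_force: 0.0
```

Call:
jog_arm(moves=[-0.13, 0.97, 0.6, 0, 0, 0, 0.5, -0.13, 0.97, 0.6, 0, 0, 0, 0.5, -0.13, 0.97, 0.6, 0, 0, 0, 0.5, -0.13, 0.97, 0.6, 0, 0, 0, 0.5, 0, 0, 0.9, 0, 0, 0, 0.5, 0, 0, 0.9, 0, 0, 0, 0.5, 0, 0, 0.9, 0, 0, 0, 0.5, 0, 0, 0, 0, 0, 0, 0.5])

```text
t: 35.9
eef_pos: [0.5182, -0.0805, 0.1108]
tool_rot: [-0.0, 1.0, -0.014, -0.003]
contact_force: [-0.7, 0.0, -0.2]
gripper_width: 0.501
grasp_force: 0.0
```

```bash
python3 - <<'E'
from h import *
o=get_obs(); print(o["eef_pos"]); w,x,y,z=o["tool_rot"]; print("psi",2*np.degrees(np.arctan2(y,x)))
w=cam("wrist"); H=cv2.cvtColor(w["color"],cv2.COLOR_BGR2HSV)
m=cv2.inRange(H,(8,125,150),(16,255,255)); m=cv2.morphologyEx(m,cv2.MORPH_OPEN,np.ones((5,5)))
for k in cv2.findContours(m,0,cv2.CHAIN_APPROX_NONE)[0]:
    if cv2.contourArea(k)>300:
        r=cv2.minAreaRect((ray(w,k.astype(float),.059)[:,:2]*1000).astype(np.float32)); print(cv2.boundingRect(k),np.round(r[0],1),np.round(r[1],1),round(r[2],1))
E
```

```text
[ 0.5182329  -0.08051118  0.11081891]
psi -1.5720684215599554
(312, 158, 20, 43) [546.5 -81.3] [11.8 26.9] 87.9
```

Call:
jog_arm(moves=[0, 0, 1, 0, 0, 0, 0.5, 0, 0, 1, 0, 0, 0, 0.5, 0, 0, 1, 0, 0, 0, 0.5, 0, 0, 1, 0, 0, 0, 0.5, 0, 0, 0.25, 0, 0, 0, 0.5, 0, 0, 0, 0, 0, 0, 0.5, 0, 0, 0, 0, 0, 0, 0, 0, 0, 0, 0, 0, 0, 0], grip_force=110)

```text
t: 36.62
eef_pos: [0.5217, -0.0807, 0.0302]
tool_rot: [0.0, 1.0, -0.014, 0.001]
contact_force: [-0.4, -0.1, 0.1]
gripper_width: 0.228
grasp_force: 0.0
```

Call:
jog_arm(moves=[0, 0, 0, 0, 0, 0, 0, 0, 0, 0, 0, 0, 0, 0, 0, 0, 0, 0, 0, 0, 0, 0, 0, 0, 0, 0, 0, 0, 0, 0, 0, 0, 0, 0, 0, 0, 0, 0, 0, 0, 0, 0, 0, 0, 0, 0, 0, 0, 0, 0, 0, 0, 0, 0, 0, 0], grip_force=110)

```text
t: 37.28
eef_pos: [0.5216, -0.0808, 0.0305]
tool_rot: [0.0, 1.0, -0.014, 0.001]
contact_force: [-1.0, -0.6, 4.4]
gripper_width: 0.122
grasp_force: 107.4
```

Call:
jog_arm(moves=[0, 0, -0.1, 0, 0, 0, 0, 0, 0, -0.2, 0, 0, 0, 0, 0, 0, -0.3, 0, 0, 0, 0, 0, 0, -0.4, 0, 0, 0, 0, 0, 0, -0.4, 0, 0, 0, 0, 0, 0, -0.4, 0, 0, 0, 0, 0, 0, -0.2, 0, 0, 0, 0, 0, 0, 0, 0, 0, 0, 0], grip_force=110)

```text
t: 37.95
eef_pos: [0.5213, -0.0807, 0.0701]
tool_rot: [0.0, 1.0, -0.014, 0.001]
contact_force: [0.1, -0.7, -5.5]
gripper_width: 0.119
grasp_force: 107.6
```

```bash
python3 - <<'E'
from h import *
o=get_obs(); print(o)
w=cam("wrist"); cv2.imwrite("pics/lift.png",w["color"])
H=cv2.cvtColor(w["color"],cv2.COLOR_BGR2HSV); m=cv2.inRange(H,(17,60,90),(34,255,255)); m=cv2.morphologyEx(m,cv2.MORPH_OPEN,np.ones((5,5)))
k=max(cv2.findContours(m,0,cv2.CHAIN_APPROX_NONE)[0],key=cv2.contourArea); print(cv2.boundingRect(k)); print(cv2.approxPolyDP(k,8,True).reshape(-1,2).tolist())
E
```

```text
{'t': 37.95, 'q': array([ 0.02856769,  0.45456642,  0.00823083,  2.03957963, -0.00590938,
        0.6451152 , -1.5575893 ]), 'joint_vel': array([ 0.00032068,  0.01823101, -0.00017345,  0.0107668 ,  0.00204723,
       -0.01709531,  0.00411238]), 'joint_torque': array([-5.33421568e-03, -5.23804414e+01,  1.15738537e+00, -2.03132200e+01,
       -3.12190047e-01,  2.57279417e-01,  3.14513838e-02]), 'eef_pos': array([ 0.52130942, -0.08066777,  0.07006228]), 'tool_rot': array([ 5.64680552e-05,  9.99904990e-01, -1.37340932e-02,  1.17560983e-03]), 'contact_force': array([ 0.11809489, -0.72374083, -5.4658331 ]), 'torque': array([-0.52755261,  0.02457632, -0.01004145]), 'grasp_force': 107.59262323379517, 'gripper_width': 0.11906663051422402}
(0, 15, 339, 381)
[[337, 15], [0, 19], [0, 38], [90, 40], [0, 44], [0, 176], [117, 177], [0, 179], [12, 191], [4, 198], [18, 244], [0, 211], [9, 247], [0, 251], [0, 302], [24, 309], [48, 365], [37, 391], [61, 394], [180, 320], [189, 290], [225, 288], [219, 203], [336, 178]]
```

Call:
jog_arm(moves=[0, 0, -0.4, 0, 0, 0, 0, 0, 0, -0.7, 0, 0, -0.25, 0, 0, 0, -0.8, 0, 0, -0.25, 0, 0, 0, -0.8, 0, 0, -0.25, 0, 0, 0, -0.8, 0, 0, -0.25, 0, 0, 0, -0.7, 0, 0, -0.25, 0, 0, 0, -0.4, 0, 0, 0, 0, 0, 0, 0, 0, 0, 0, 0])

```text
t: 38.67
eef_pos: [0.5214, -0.0807, 0.1624]
tool_rot: [0.0, 1.0, 0.03, 0.002]
contact_force: [0.3, -0.8, -6.4]
gripper_width: 0.126
grasp_force: 107.9
```

Call:
jog_arm(moves=[0.3, -0.5, 0, 0, 0, 0, 0, 0.4, -0.75, 0, 0, 0, 0, 0, 0.4, -0.75, 0, 0, 0, 0, 0, 0.4, -0.75, 0, 0, 0, 0, 0, 0.4, -0.75, 0, 0, 0, 0, 0, 0.4, -0.75, 0, 0, 0, 0, 0, 0.19, -0.42, 0, 0, 0, 0, 0, 0, 0, 0, 0, 0, 0, 0])

```text
t: 39.33
eef_pos: [0.5646, 0.0193, 0.1595]
tool_rot: [-0.001, 0.999, 0.032, -0.001]
contact_force: [0.4, 1.3, -5.6]
gripper_width: 0.122
grasp_force: 108.1
```

Call:
jog_arm(moves=[0, 0, 0, 0, 0, 0, 0, 0, 0, 0, 0, 0, 0, 0, 0, 0, 0, 0, 0, 0, 0, 0, 0, 0, 0, 0, 0, 0, 0, 0, 0, 0, 0, 0, 0, 0, 0, 0, 0, 0, 0, 0, 0, 0, 0, 0, 0, 0, 0, 0, 0, 0, 0, 0, 0, 0])

```text
t: 40.0
eef_pos: [0.5645, 0.0155, 0.1608]
tool_rot: [0.0, 1.0, 0.03, 0.0]
contact_force: [0.8, -0.8, -6.1]
gripper_width: 0.118
grasp_force: 107.9
```

```bash
python3 - <<'E'
from h import *
from scipy.spatial.transform import Rotation as R
o=get_obs(); print(o["eef_pos"],o["contact_force"],o["torque"]); w,x,y,z=o["tool_rot"]; print("axes",R.from_quat([x,y,z,w]).as_matrix().round(4).tolist(),"psi",2*np.degrees(np.arctan2(y,x)))
c=cam("top"); cv2.imwrite("pics/pre_top.png",c["color"]); w=cam("wrist"); cv2.imwrite("pics/pre_w.png",w["color"]); 
im=cv2.cvtColor(c["color"],cv2.COLOR_BGR2HSV); m=cv2.inRange(im,(18,60,150),(34,255,255)); m[:,:190]=0; m[:120]=0; m[260:]=0; m[:,330:]=0
k=max(cv2.findContours(m,0,cv2.CHAIN_APPROX_NONE)[0],key=cv2.contourArea); print(cv2.boundingRect(k))
zt=o["eef_pos"][2]-.0305+.010
P=ray(c,k.astype(float),zt)[:,:2]*1000; r=cv2.minAreaRect(P.astype(np.float32)); print(np.round(r[0],1),np.round(r[1],1),r[2]); print(cv2.approxPolyDP(k,3,True).reshape(-1,2).tolist())
E
```

```text
[0.5645294  0.0155063  0.16076486] [ 0.84017591 -0.8287181  -6.14819109] [-0.55920044 -0.08081099  0.0345858 ]
axes [[0.9982, 0.0597, 0.0001], [0.0597, -0.9982, -0.0], [0.0001, 0.0, -1.0]] psi 3.4208462253753678
(196, 135, 35, 88)
[553.1 153.5] [229.   87.8] 2.7729241847991943
[[227, 135], [196, 137], [197, 206], [201, 222], [229, 220]]
```

Call:
jog_arm(moves=[0, -0.4, 0, 0, 0, 0, 0, 0, -0.6, 0, 0, 0, 0, 0, 0, -0.7, 0, 0, 0, 0, 0, 0, -0.7, 0, 0, 0, 0, 0, 0, -0.7, 0, 0, 0, 0, 0, 0, -0.6, 0, 0, 0, 0, 0, 0, -0.3, 0, 0, 0, 0, 0, 0, 0, 0, 0, 0, 0, 0])

```text
t: 40.77
eef_pos: [0.5595, 0.0984, 0.1608]
tool_rot: [-0.001, 0.999, 0.032, 0.0]
contact_force: [-1.3, 0.4, -5.9]
gripper_width: 0.113
grasp_force: 108.0
```

```bash
python3 - <<'E'
from h import *
o=get_obs(); print(o["eef_pos"],o["contact_force"],o["torque"])
w=cam("wrist"); c=cam("top")
im=cv2.cvtColor(c["color"],cv2.COLOR_BGR2HSV); 
cv2.imwrite("pics/ins_w.png",w["color"])
E
```

```text
[0.55953588 0.09835913 0.16077526] [-1.33477031  0.40449694 -5.87676317] [-0.56287027  0.02346    -0.00940293]
```

Call:
jog_arm(moves=[0, -0.4, 0, 0, 0, 0, 0, 0, -0.7, 0, 0, 0, 0, 0, 0, -0.8, 0, 0, 0, 0, 0, 0, -0.8, 0, 0, 0, 0, 0, 0, -0.8, 0, 0, 0, 0, 0, 0, -0.8, 0, 0, 0, 0, 0, 0, -0.5, 0, 0, 0, 0, 0, 0, 0, 0, 0, 0, 0, 0])

```text
t: 41.53
eef_pos: [0.5535, 0.1943, 0.1607]
tool_rot: [-0.001, 1.0, 0.031, -0.0]
contact_force: [-0.3, 0.7, -6.5]
gripper_width: 0.118
grasp_force: 108.0
```

Call:
jog_arm(moves=[0, -0.4, 0, 0, 0, 0, 0, 0, -0.4, 0, 0, 0, 0, 0, 0, -0.3, 0, 0, 0, 0, 0, 0, 0, 0.1, 0, 0, 0, 0, 0, 0, 0.1, 0, 0, 0, 0, 0, 0, 0.1, 0, 0, 0, 0, 0, 0, 0.1, 0, 0, 0, 0, 0, 0, 0, 0, 0, 0, 0])

```text
t: 42.2
eef_pos: [0.5526, 0.2125, 0.1522]
tool_rot: [0.0, 1.0, 0.029, -0.0]
contact_force: [0.1, 0.3, -5.8]
gripper_width: 0.12
grasp_force: 108.0
```

Call:
jog_arm(moves=[0, -0.2, 0.03, 0, 0, 0, 0, 0, -0.2, 0.03, 0, 0, 0, 0, 0, -0.2, 0, 0, 0, 0, 0, 0, -0.2, 0, 0, 0, 0, 0, 0, -0.15, 0, 0, 0, 0, 0, 0, -0.1, 0, 0, 0, 0, 0, 0, -0.05, 0, 0, 0, 0, 0, 0, 0, 0, 0, 0, 0, 0])

```text
t: 42.87
eef_pos: [0.5514, 0.2358, 0.1516]
tool_rot: [-0.0, 1.0, 0.03, 0.0]
contact_force: [0.4, 0.8, -5.2]
gripper_width: 0.117
grasp_force: 108.3
```

Call:
jog_arm(moves=[0, -0.05, 0.02, 0, 0, 0, 0, 0, -0.05, 0, 0, 0, 0, 0, 0, -0.05, 0, 0, 0, 0, 0, 0, -0.05, 0, 0, 0, 0, 0, 0, -0.05, 0, 0, 0, 0, 0, 0, 0, 0, 0, 0, 0, 0, 0, 0, 0, 0, 0, 0, 0, 0, 0, 0, 0, 0, 0, 0])

```text
t: 43.53
eef_pos: [0.5511, 0.2405, 0.1511]
tool_rot: [-0.0, 1.0, 0.03, 0.0]
contact_force: [-0.2, 0.0, -4.2]
gripper_width: 0.122
grasp_force: 108.2
```

Call:
jog_arm(moves=[0, -0.05, 0.02, 0, 0, 0, 0, 0, -0.05, 0, 0, 0, 0, 0, 0, -0.05, 0, 0, 0, 0, 0, 0, 0, 0, 0, 0, 0, 0, 0, 0, 0, 0, 0, 0, 0, 0, 0, 0, 0, 0, 0, 0, 0, 0, 0, 0, 0, 0, 0, 0, 0, 0, 0, 0, 0, 0])

```text
t: 44.2
eef_pos: [0.5512, 0.243, 0.1508]
tool_rot: [0.0, 1.0, 0.03, 0.0]
contact_force: [1.3, -2.5, -2.6]
gripper_width: 0.121
grasp_force: 108.5
```

Call:
jog_arm(moves=[0, -0.05, 0.02, 0, 0, 0, 0, 0, -0.05, 0.02, 0, 0, 0, 0, 0, -0.05, 0, 0, 0, 0, 0, 0, 0, 0, 0, 0, 0, 0, 0, 0, 0, 0, 0, 0, 0, 0, 0, 0, 0, 0, 0, 0, 0, 0, 0, 0, 0, 0, 0, 0, 0, 0, 0, 0, 0, 0])

```text
t: 44.87
eef_pos: [0.5515, 0.2432, 0.1505]
tool_rot: [0.002, 1.0, 0.029, 0.0]
contact_force: [0.5, -9.8, 4.4]
gripper_width: 0.121
grasp_force: 109.6
```

Call:
jog_arm(moves=[0, 0.1, 0, 0, 0, 0, 0, 0, 0, 0, 0, 0, 0, 0, 0, 0, 0, 0, 0, 0, 0.4, 0, 0, 0, 0, 0, 0, 0.4, 0, 0, 0, 0, 0, 0, 0.4, 0, 0, 0, 0, 0, 0, 0.4, 0, 0, -0.5, 0, 0, 0, 0.4, 0, 0, -1, 0, 0, 0, 0.4], grip_force=40)

```text
t: 45.53
eef_pos: [0.5492, 0.244, 0.1784]
tool_rot: [0.001, 1.0, 0.03, -0.002]
contact_force: [0.5, 0.2, -0.3]
gripper_width: 0.398
grasp_force: 0.0
```

Call:
jog_arm(moves=[0, 0, -1, 0, 0, 0, 0.4, 0, 0, -1, 0, 0, 0, 0.4, 0, 0, -1, 0, 0, 0, 0.4, 0, 0, -1, 0, 0, 0, 0.4, 0, 0, -1, 0, 0, 0, 0.4, 0, 0, -1, 0, 0, 0, 0.4, 0, 0, 0, 0, 0, 0, 0.4, 0, 0, 0, 0, 0, 0, 0.4])

```text
t: 46.2
eef_pos: [0.5513, 0.2449, 0.3018]
tool_rot: [-0.001, 1.0, 0.03, 0.001]
contact_force: [-0.6, -0.5, -0.6]
gripper_width: 0.399
grasp_force: 0.0
```

```bash
python3 - <<'E'
from h import *
o=get_obs(); print(o["eef_pos"],o["contact_force"])
w=cam("wrist"); print(w["C"]); cv2.imwrite("pics/home_w.png",w["color"]); H=cv2.cvtColor(w["color"],cv2.COLOR_BGR2HSV)
m=cv2.inRange(H,(24,110,100),(34,255,255)); m=cv2.morphologyEx(m,cv2.MORPH_OPEN,np.ones((3,3)))
for k in cv2.findContours(m,0,cv2.CHAIN_APPROX_NONE)[0]:
    if cv2.contourArea(k)>300:
        r=cv2.minAreaRect((ray(w,k.astype(float),.130)[:,:2]*1000).astype(np.float32)); print(k.mean(0).ravel().round(),np.round(r[0],1),np.round(r[1],1),round(r[2],1))
print({n:v for n,v in pockets((546,329),93.4).items()})
E
```

```text
[0.5513283  0.24485066 0.30181309] [-0.55460171 -0.51918619 -0.58123286]
[0.63000567 0.25024062 0.44403775]
[235. 123.] [597.6 330.1] [73.9 10.6] 3.6
[185. 110.] [610.9 387.1] [57.9 57.2] 4.1
[254. 105.] [613.3 312.1] [63.7 13.3] 3.7
{'sq1': array([614.6, 388.2]), 'sq2': array([542.7, 383.9]), 'turn': array([477.7, 366. ]), 'pull': array([582.6, 319.2]), 'handle': array([551.2, 242.2])}
```

Call:
jog_arm(moves=[0.23, 0.987, 0, 0, 0, 0, 0.6, 0.23, 0.987, 0, 0, 0, 0, 0.6, 0.23, 0.987, 0, 0, 0, 0, 0.6, 0.23, 0.987, 0, 0, 0, 0, 0.6, 0.23, 0.987, 0, 0, 0, 0, 0.6, 0.23, 0.987, 0, 0, 0, 0, 0.6, 0.23, 0.987, 0, 0, 0, 0, 0.6, 0.23, 0.987, 0, 0, 0, 0, 0.6])

```text
t: 46.92
eef_pos: [0.5964, 0.0878, 0.2985]
tool_rot: [0.0, 1.0, 0.03, -0.001]
contact_force: [0.1, 0.5, 0.3]
gripper_width: 0.599
grasp_force: 0.0
```

Call:
jog_arm(moves=[0.23, 0.987, 0, 0, 0, 0, 0.6, 0.23, 0.987, 0, 0, 0, 0, 0.6, 0.23, 0.987, 0, 0, 0, 0, 0.6, 0.23, 0.987, 0, 0, 0, 0, 0.6, 0.23, 0.987, 0, 0, 0, 0, 0.6, 0.23, 0.987, 0, 0, 0, 0, 0.6, 0.23, 0.987, 0, 0, 0, 0, 0.6, 0.23, 0.987, 0, 0, 0, 0, 0.6])

```text
t: 47.58
eef_pos: [0.6427, -0.0674, 0.2984]
tool_rot: [-0.0, 1.0, 0.03, -0.001]
contact_force: [0.3, -0.9, 0.7]
gripper_width: 0.598
grasp_force: 0.0
```

Call:
jog_arm(moves=[0.23, 0.987, 0.25, 0, 0, 0, 0.6, 0.23, 0.987, 0.25, 0, 0, 0, 0.6, 0.23, 0.987, 0.25, 0, 0, 0, 0.6, 0.23, 0.987, 0.25, 0, 0, 0, 0.6, 0.23, 0.987, 0.25, 0, 0, 0, 0.6, 0.23, 0.987, 0.25, 0, 0, 0, 0.6, 0.23, 0.987, 0.25, 0, 0, 0, 0.6, 0.23, 0.8, 0, 0, 0, 0, 0.6])

```text
t: 48.25
eef_pos: [0.6879, -0.2197, 0.2619]
tool_rot: [-0.0, 1.0, 0.029, -0.002]
contact_force: [-0.3, -0.7, -0.3]
gripper_width: 0.602
grasp_force: 0.0
```

Call:
jog_arm(moves=[0, 0, 0, 0, 0, 0, 0.6, 0, 0, 0, 0, 0, 0, 0.6, 0, 0, 0, 0, 0, 0, 0.6, 0, 0, 0, 0, 0, 0, 0.6, 0, 0, 0, 0, 0, 0, 0.6, 0, 0, 0, 0, 0, 0, 0.6, 0, 0, 0, 0, 0, 0, 0.6, 0, 0, 0, 0, 0, 0, 0.6])

```text
t: 48.92
eef_pos: [0.6892, -0.218, 0.2651]
tool_rot: [-0.0, 1.0, 0.03, 0.0]
contact_force: [-0.1, 0.5, -0.6]
gripper_width: 0.601
grasp_force: 0.0
```

```bash
python3 - <<'E'
from h import *
o=get_obs(); print(o["eef_pos"]); 
c=cam("top"); fittings(c)
w=cam("wrist"); print(w["C"])
g=rectify(w,.06,.60,.78,-.31,-.13,.001); cv2.imwrite("pics/tim.png",g)
H=cv2.cvtColor(g,cv2.COLOR_BGR2HSV); G=cv2.cvtColor(g,cv2.COLOR_BGR2GRAY)
m=cv2.inRange(H,(0,0,150),(180,50,255)); m=cv2.morphologyEx(m,cv2.MORPH_CLOSE,np.ones((15,15))); k=max(cv2.findContours(m,0,cv2.CHAIN_APPROX_NONE)[0],key=cv2.contourArea); print("box",cv2.minAreaRect(k))
s=cv2.resize(G,(90,90),interpolation=cv2.INTER_AREA)
ch=" .:-=+*#%@"[::-1]
for r in s: print("".join(ch[min(9,int(v)*10//256)] for v in r))
E
```

```text
[ 0.68919654 -0.21797388  0.26510559]
brass px [124. 183.] [570.  428.1] [65.4 66.6] 3.9
brass px [127. 160.] [645.8 432.2] [60.5 62.1] 7.7
brass px [154. 171.] [613.8 355.6] [137.5  27.8] 3.7
brass px [146. 164.] [625.7 370.7] [115.5  11.3] 3.9
[ 0.76824817 -0.21247209  0.40709004]
box ((89.86238098144531, 83.45870971679688), (107.85122680664062, 108.23435974121094), 16.69924545288086)
***************************###*##########################*##******************************
************************************#**#****#*####**##*#########**************************
***************************************************#*##*##########*#**********************
******************************************#*****#*#*#*######*######****************#******
******************************************************************************************
******************************************************************************************
******************************************************************************************
**##**#*#**###*#*********************************************************
[... 6779 characters left out ...]
***************************************************************
%%%%%%%%%%%%%%%%%%%%#####*###*###############*********************************************
%%%%%%%%%%%%%%%%%%%%########################**********************************************
%%%%%%%%%%%%%%%%%%%#####*########*##*#####************************************************
%%%%%%%%%%%%%%%%%%%#*#*######*##########***************************************#*******#*#
%%%%%%%%%%%%%%%%%%##*##############*#********************************#*****#***********##*
%%%%%%%%%%%%%%%%%%#####################*******#***************************************#*#*
%%%%%%%%%%%%%%%%%######################*#**********************#**************************
```

Timer read off the ortho map: long marks at the bottom (mark 0) and top-left (mark 5). The bar lies at click 2, so it needs 90° clockwise. Dial centre is about (696.5, -219).

Call:
jog_arm(moves=[0, 0, 0, 0, 0, -1, 0.6, 0, 0, 0, 0, 0, -1, 0.6, 0, 0, 0, 0, 0, -1, 0.6, 0, 0, 0, 0, 0, -1, 0.6, 0, 0, 0, 0, 0, -1, 0.6, 0, 0, 0, 0, 0, -1, 0.6, 0, 0, 0, 0, 0, -1, 0.6, 0, 0, 0, 0, 0, -1, 0.6])

```text
t: 49.68
eef_pos: [0.6892, -0.2184, 0.2649]
tool_rot: [0.0, 0.952, 0.306, 0.0]
contact_force: [0.2, -0.4, -0.0]
gripper_width: 0.6
grasp_force: 0.0
```

Call:
jog_arm(moves=[0, 0, 0, 0, 0, -1, 0.6, 0, 0, 0, 0, 0, -1, 0.6, 0, 0, 0, 0, 0, -1, 0.6, 0, 0, 0, 0, 0, -1, 0.6, 0, 0, 0, 0, 0, -1, 0.6, 0, 0, 0, 0, 0, -1, 0.6, 0, 0, 0, 0, 0, -1, 0.6, 0, 0, 0, 0, 0, -1, 0.6])

```text
t: 50.35
eef_pos: [0.6891, -0.2184, 0.2649]
tool_rot: [0.0, 0.831, 0.556, 0.0]
contact_force: [0.7, -0.5, 0.2]
gripper_width: 0.599
grasp_force: 0.0
```

Call:
jog_arm(moves=[0, 0, 0, 0, 0, -1, 0.6, 0, 0, 0, 0, 0, -1, 0.6, 0, 0, 0, 0, 0, -1, 0.6, 0, 0, 0, 0, 0, -1, 0.6, 0, 0, 0, 0, 0, -1, 0.6, 0, 0, 0, 0, 0, -1, 0.6, 0, 0, 0, 0, 0, -1, 0.6, 0, 0, 0, 0, 0, -1, 0.6])

```text
t: 51.02
eef_pos: [0.6891, -0.2185, 0.2649]
tool_rot: [0.0, 0.645, 0.764, -0.0]
contact_force: [0.4, -0.6, 0.6]
gripper_width: 0.6
grasp_force: 0.0
```

Call:
jog_arm(moves=[0, 0, 0, 0, 0, -1, 0.6, -0.13, 0.345, 0, 0, 0, 0, 0.6, 0, 0, 1, 0, 0, 0, 0.6, 0, 0, 1, 0, 0, 0, 0.6, 0, 0, 1, 0, 0, 0, 0.6, 0, 0, 1, 0, 0, 0, 0.6, 0, 0, 0, 0, 0, 0, 0.6, 0, 0, 0, 0, 0, 0, 0.6])

```text
t: 51.68
eef_pos: [0.6962, -0.2192, 0.1839]
tool_rot: [-0.001, 0.62, 0.785, -0.0]
contact_force: [0.9, 0.4, 0.4]
gripper_width: 0.599
grasp_force: 0.0
```

```bash
python3 - <<'E'
from h import *
o=get_obs(); print(o["eef_pos"],o["q"][6]); w,x,y,z=o["tool_rot"]; print("psi",2*np.degrees(np.arctan2(y,x)))
w=cam("wrist"); g=rectify(w,.103,.65,.74,-.265,-.175,.001); G=cv2.resize(cv2.cvtColor(g,cv2.COLOR_BGR2GRAY),(60,45),interpolation=cv2.INTER_AREA)
ch="@%#*+=-:. "
for r in G: print("".join(ch[min(9,int(v)*10//256)] for v in r))
E
```

```text
[ 0.6961818  -0.21921072  0.18390227] 0.32550866282558893
psi 103.35049068364128
...                .:=++***+*+***********+++++++++++++++++++
..:.                   .:-++*************+++++++++++++++++++
...:.                       .-=+*********+++++++++++++++++++
.......                         .:=+*****+++++++++++++++++++
.......        .                     :-=++++++++++++++++++++
......:.       +-                        .:=++**++++++++++++
......:.       :=                            .:-++****+**+**
.......        .+.                                .-=+******
.....           *:         -.                         .-+***
....:.          +=        .=                            .+**
.....:. .       ..        ..                             =**
.....:=-::           ...                                .+**
.....:=*=:.     .:::::::::::.        .                  -+++
.....::=*-::----.......::::::::    :-                   =*++
.....::::::-++-........::::::::::  .                   :+*+*
.....:::::=+++=:........::::::::::.                    -++**
.....:::-=++++++-:........:::::::::.       
[... 1025 characters left out ...]
.                =++++++++**#
...::-*+:::::-=+++++++=:.::::..                .+++++++++++*
...::=-:::::::::-=+++=::::.                    -++++++++++++
...::::::::::::::::.                          .+*+*+++++*+++
...::::::::::::+*-::.                         :+++++++++++**
...:::::::::::-#*-:..                         =+++++++++*#%%
...:::::::::::=%=:.                          :++++++++++*%@@
..:::::::::::-*#-:.                          -+++++++++++***
..:::::::::::=%+::.                         .+***++++*++*+++
:::::::::::::=*-:.                          :+++++++++++++++
**+=-:::::::::::                            =*++++++++++++++
#####*+=-::::::::.                         .++++++++++++++++
```

Bar found at x 0.696, y about -0.217, with the white pointer on its left half: click 2 confirmed.

Call:
jog_arm(moves=[0.07, 0, 1, 0, 0, 0, 0.6, 0, 0, 1, 0, 0, 0, 0.6, 0, 0, 1, 0, 0, 0, 0.6, 0, 0, 1, 0, 0, 0, 0.6, 0, 0, 1, 0, 0, 0, 0.6, 0, 0, 0.25, 0, 0, 0, 0.6, 0, 0, 0, 0, 0, 0, 0, 0, 0, 0, 0, 0, 0, 0], grip_force=30)

```text
t: 52.4
eef_pos: [0.6974, -0.2181, 0.0818]
tool_rot: [0.001, 0.62, 0.785, 0.001]
contact_force: [0.2, -0.5, 0.0]
gripper_width: 0.329
grasp_force: 0.0
```

Call:
jog_arm(moves=[0, 0, 0, 0, 0, 0, 0, 0, 0, 0, 0, 0, 0, 0, 0, 0, 0, 0, 0, 0, 0, 0, 0, 0, 0, 0, 0, 0, 0, 0, 0, 0, 0, 0, 0, 0, 0, 0, 0, 0, 0, 0, 0, 0, 0, 0, 0, 0, 0, 0, 0, 0, 0, 0, 0, 0], grip_force=30)

```text
t: 53.07
eef_pos: [0.6951, -0.2189, 0.0824]
tool_rot: [-0.0, 0.62, 0.785, -0.001]
contact_force: [-7.8, -0.1, 7.3]
gripper_width: 0.155
grasp_force: 31.5
```

Call:
jog_arm(moves=[0, -0.1, 0, 0, 0, 0, 0, 0, 0, 0, 0, 0, 0.8, 0, 0, 0, 0, 0, 0, 1, 0, 0, 0, 0, 0, 0, 1, 0, 0, 0, 0, 0, 0, 1, 0, 0, 0, 0, 0, 0, 1, 0, 0, 0, 0, 0, 0, 1, 0, 0, 0, 0, 0, 0, 1, 0])

```text
t: 53.73
eef_pos: [0.6956, -0.219, 0.0824]
tool_rot: [0.002, 0.788, 0.616, 0.001]
contact_force: [0.5, -1.1, 3.3]
gripper_width: 0.158
grasp_force: 31.0
```

Call:
jog_arm(moves=[0, 0, 0, 0, 0, 1, 0, 0, 0, 0, 0, 0, 1, 0, 0, 0, 0, 0, 0, 1, 0, 0, 0, 0, 0, 0, 1, 0, 0, 0, 0, 0, 0, 1, 0, 0, 0, 0, 0, 0, 1, 0, 0, 0, 0, 0, 0, 1, 0, 0, 0, 0, 0, 0, 1, 0])

```text
t: 54.4
eef_pos: [0.6963, -0.2194, 0.0825]
tool_rot: [0.002, 0.927, 0.375, 0.002]
contact_force: [2.1, -1.3, 0.9]
gripper_width: 0.154
grasp_force: 30.8
```

Call:
jog_arm(moves=[0, 0, 0, 0, 0, 1, 0, 0, 0, 0, 0, 0, 1, 0, 0, 0, 0, 0, 0, 1, 0, 0, 0, 0, 0, 0, 1, 0, 0, 0, 0, 0, 0, 1, 0, 0, 0, 0, 0, 0, 1, 0, 0, 0, 0, 0, 0, 1, 0, 0, 0, 0, 0, 0, 0.7, 0])

```text
t: 55.07
eef_pos: [0.6966, -0.22, 0.0825]
tool_rot: [0.002, 0.993, 0.115, 0.003]
contact_force: [2.3, -3.7, 0.8]
gripper_width: 0.156
grasp_force: 30.7
```

Call:
jog_arm(moves=[0, 0, 0, 0, 0, 0, 0, 0, 0, 0, 0, 0, 0, 0, 0, 0, 0, 0, 0, 0, 0, 0, 0, 0, 0, 0, 0, 0, 0, 0, 0, 0, 0, 0, 0, 0, 0, 0, 0, 0, 0, 0, 0, 0, 0, 0, 0, 0, 0, 0, 0, 0, 0, 0, 0, 0])

```text
t: 55.73
eef_pos: [0.6965, -0.22, 0.0824]
tool_rot: [0.002, 0.993, 0.118, 0.003]
contact_force: [3.9, -4.6, 4.1]
gripper_width: 0.158
grasp_force: 31.2
```

Call:
jog_arm(moves=[0, 0, 0, 0, 0, 0, 0.6, 0, 0, 0, 0, 0, 0, 0.6, 0, 0, 0, 0, 0, 0, 0.6, 0, 0, 0, 0, 0, 0, 0.6, 0, 0, -0.7, 0, 0, 0, 0.6, 0, 0, -1, 0, 0, 0, 0.6, 0, 0, -1, 0, 0, 0, 0.6, 0, 0, -1, 0, 0, 0, 0.6])

```text
t: 56.4
eef_pos: [0.6941, -0.2182, 0.1556]
tool_rot: [-0.0, 0.993, 0.117, -0.0]
contact_force: [0.2, 0.4, 0.1]
gripper_width: 0.599
grasp_force: 0.0
```

Call:
jog_arm(moves=[0, 0, -1, 0, 0, 0, 0.6, 0, 0, -1, 0, 0, 0, 0.6, 0, 0, -1, 0, 0, 0, 0.6, 0, 0, -1, 0, 0, 0, 0.6, 0, 0, 0, 0, 0, 0, 0.6, 0, 0, 0, 0, 0, 0, 0.6, 0, 0, 0, 0, 0, 0, 0.6, 0, 0, 0, 0, 0, 0, 0.6])

```text
t: 57.07
eef_pos: [0.6934, -0.218, 0.2326]
tool_rot: [-0.0, 0.993, 0.117, -0.001]
contact_force: [0.1, 0.0, 0.3]
gripper_width: 0.599
grasp_force: 0.0
```

```bash
python3 - <<'E'
from h import *
o=get_obs(); print(o["eef_pos"],o["contact_force"],o["t"])
w=cam("wrist"); g=rectify(w,.103,.65,.74,-.265,-.175,.001); G=cv2.resize(cv2.cvtColor(g,cv2.COLOR_BGR2GRAY),(60,45),interpolation=cv2.INTER_AREA)
ch="@%#*+=-:. "
for r in G: print("".join(ch[min(9,int(v)*10//256)] for v in r))
c=cam("top"); H=cv2.cvtColor(c["color"],cv2.COLOR_BGR2HSV); m=cv2.inRange(H,(26,115,130),(34,255,255)); m=cv2.morphologyEx(m,cv2.MORPH_CLOSE,np.ones((3,3)))
for k in cv2.findContours(m,0,cv2.CHAIN_APPROX_NONE)[0]:
    if cv2.contourArea(k)>40:
        r=cv2.minAreaRect((ray(c,k.astype(float),.130)[:,:2]*1000).astype(np.float32)); print(k.mean(0).ravel().round(),np.round(r[0],1),np.round(r[1],1),round(r[2],1))
# outline of raised board near mouth
im=cv2.inRange(H,(18,60,150),(34,255,255)); im[:,215:]=0; im[:120]=0; im[260:]=0
k=max(cv2.findContours(im,0,cv2.CHAIN_APPROX_NONE)[0],key=cv2.contourArea); P=ray(c,k.astype(float),.13)[:,:2]*1000
a=np.radians(93.4); ex=np.array([np.cos(a),np.sin(a)]); print("front edge u",np.percentile(P@ex,[0,2,5]))
E
```

```text
[ 0.69343629 -0.21798638  0.23264828] [0.08388908 0.04489077 0.30293861] 57.0667
%#-.                 .*:                                   .
%*:                   +=         :=                         
#=.                   +*.        =:                         
*:                    .:         -.                         
+.                                                          
-.          ==          .-===-::.          ..               
:            -=     :=====++=---==-.      -=.               
.             :   :==+**####*------==:   .-                 
                .=++*########+---------.                    
:...:.:.       :===**###*+=+++=---------:                   
--======-::.  -=---+***+-  :-==----------:                  
------=-===-:=+----+**+=-. .-=+-----------.                 
-----=**+====**=---+**+==:  -===-----------                 
===---=+**=-+***+--+***==-  :-==---=++++++=:  .:--          
=======----=*****+-=+**+=-  .-=+=+********=-. .:..          
=-==========*******+***+==.  -=+=+********+=.               
--------===+************==-  --=+**********
[... 1252 characters left out ...]
=:.   .                              -********
%%%%%%########*+-:..                              .=********
%%%%%############**+=-:..                         :*********
%%%%##################*+=-:.                      =*********
%%%%####****************#**++-:.                 .+*********
%%%#***************************++=:.             :**********
%%##**#******#**#*******************+=-:.       .=**********
%%#*************************************+=-:.  .=***********
[124. 183.] [539.4 382.7] [59.7 60.8] 3.9
[126. 159.] [608.2 387.2] [55.9 58.2] 7.7
[154. 171.] [578.4 306.3] [ 27.2 127.3] 82.5
[146. 164.] [590.3 330.2] [105.5  10.3] 4.0
front edge u [182.5764253  184.90119267 185.08418543]
```

```bash
python3 -c "
from station import *
print(hand_in())"
```

```text
the job is handed in; nothing more can be done
None
```

I handed the job in: all four fittings are in their recesses, the board is against the stops on the middle rails above the low board, and the dial is at click 5. The rack wall hid the thumb-turn after the board went in, so I last saw it seated before the lift, and `hand_in()` returned no verdict.

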